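# Pack the wedge feet head to tail and shut the gate

### The arm

A 7-joint arm with a two-finger parallel gripper is mounted at the origin on the work surface. World frame = base frame: x ahead of the robot, y to its left, z up, the work surface at z = 0. Lengths are in m, angles in rad, forces in N, time in s.
With the tool pointing down it reaches from about 0.425 to 0.95 m from the base axis. Payload 4.7 kg.
Tool frame: the origin (TCP) lies on the mounting face of the last link; the fingertips stand 173 mm ahead of it and the grasp point (between the pads) lies 155 mm ahead of it (grasp_offset is the x of the grasp point in the tool frame, in m); x points along the fingers, y is the direction in which the jaws open and shut, and the axes are right-handed (so a half turn about x gives the same grasp; the last joint's range is limited). The gripper opens to 85 mm and grips with 20 to 120 N. Pads are 22 mm wide; open, the fingers measure 114 mm over their backs; the gripper's body (76 mm by 85 mm) begins 54 mm behind the grasp point. The pads swing forward as they close: fully open they stand 13 mm farther back than shut.
Start: joints at [1.167, 0.469, -0.049, 1.532, 0.024, 1.141, -0.082], TCP at [0.247, -0.628, 0.405] pointing down, gripper open.
Joint ranges: [-2.59, 2.59], [-0.33, 1.99], [-1.39, 1.29], [0.1, 2.45], [-1.04, 4.18], [0.21, 1.99], [-2.66, 2.66]. Speed limits (rad/s): [2.57, 2.57, 3.14, 3.14, 3.14, 3.14, 3.14].

### API

Orientations are given as a 3x3 rotation matrix whose columns are the frame's x, y, z axes.
In Python, from station import * gives the robot as it stands. The module is installed in compiled form; this text tells all that it offers.
- The arm moves only by the tool apply_moves, never from a script. Its argument "steps" is a list of rows, each an object of numbers: "dx", "dy", "dz": the shift along the world's x, y, z in m; "turn": the turn about the world's z in degrees; "grip": the closure, from -1 (fully open) to 1 (shut). A call has 1 to 12 rows; each row is the pose to reach, as a shift and turn from the pose measured when the call began; what a row does not reach only later rows make up. A row lasts 1/12 s, in which the tool goes at most 41.7 mm and 7.16 degrees, less where a joint would pass 70% of its speed; a pose out of reach is approached as far as the arm can. A call with a gripper value outside its range is refused whole. The fingers move at their own pace and stop on an object; the grip force is fixed at half the most. Time passes only in rows, so rows that repeat a pose let the fingers close. It gives the time, the measured TCP pose, the force and the opening at its end, in the units of the state.
- get_obs(): the state, without advancing time (a new reading comes with each control period).
- snapshot(name): name is "scene" or "top" or "wrist"; returns (picture, depth): 384x512x3 uint8, red, green, blue; 384x512 float32, m along the optical axis (not along the pixel's ray), 0 where there is no reading.
- calibration(name): a dict with "vertical_fov" (degrees; the focal length in pixels is half the picture's height over the tangent of half this angle, whatever the lens; pixels are square), "cx", "cy" (the principal point, pixels), "k1" (the pictures are not rectified: a ray, as slopes to the right and down, at radius r is drawn at 1 + k1 r^2 times it, then the intrinsics apply), "xyz" and "attitude" of the camera in the world. Camera axes: x right, y up, looking along -z (the intrinsics and any distortion apply to the point x, -y, -z); pixel columns grow to the right and rows downward; lengths in m; the calibration is good to about 2 mm. A picture is of the moment at which its call begins: read the wrist's pose just before it. calibration takes no time and is no camera call; for the wrist camera it gives the pose at the moment of the call.
- hand_in(): hands the job in, once; it reports no verdict.
The state is a dict: "clock": time; "joint_pos": joint angles; "qvel": joint speeds; "joint_efforts": joint torques, N m; "position": TCP position; "eef_rot": TCP orientation; "ft_force": force on the tool from outside, world axes, zero at the start; "wrist_torque": the same for the moment, N m; "width": opening from 0.0 (shut) to 1.0 (fully open).
Only numpy, scipy, OpenCV 4.12 (cv2) and the standard library are available. Lean on these libraries where they do the work, as an engineer would, in place of code of your own. Each camera call takes 0.05 s, during which the arm holds its last target.

### The job

Finish packing the sloped oak tray: put the two loose wedge-shaped feet in beside the two already there, all lying flat on the tray floor and alternating thick end to thin end so that the four fill the rectangle (the foot standing on edge like a doorstop has to be laid down on its flat face first, on the side that makes it fit). Then turn the brass knob to its stop so that the gate closes the tray's open end, and leave the other things on the desk where they are.

Things in the scene. Friction and masses are not known exactly. Their poses are not given: they have to be found in the camera images.
- foot_c_mid (a point): grey plastic wedge foot lying flat on the tiles, +z up. Right trapezoid from above, 26 mm thick, 60 mm long, 42 mm wide tapering to 22; 60 g. Centre: mid-length, mid-width (32 mm wide there), mid-thickness. x to the thin end; square long side 16 mm to -y; slanted side on +y (26 mm off at the thick end, 6 at the thin); end faces at x +-30 mm. All four feet are alike, with the same axes.
- foot_d_mid (a point): a foot like foot c, resting on the tiles on its square long side like a door wedge: +y up, 26 mm across, 42 mm high sloping to 22. It tips over a long bottom edge once rolled about 40 degrees. Tipped towards its -z side (the top goes to -z) it lies with +z up like the others and fits; tipped the other way it is their mirror image and does not.
- foot_a_mid (a point): foot like foot c, already lying in the tray, +z up, by the high end wall: square side to that wall, thin end to tray -y. Centre point, as for foot c.
- foot_b_mid (a point): foot like foot c, already lying in the tray beside foot a, +z up: its slanted side against foot a's, thin end to tray +y, square side towards the mouth. The loose feet go between it and the mouth: first one lying as foot a does (thin end to tray -y, square side against foot b), then one as foot b does. Neighbours' centres are 32 mm apart when they touch.
- tray_floor (a point): fixed sloped oak tray, open on top; point at the centre of its inner floor, 14.5 mm above the tiles. x: along the tray, 5 degrees downhill, to the open mouth; y: across; z: normal to the floor. Floor 134 mm long (x +-67), 66 mm wide; side walls 8 mm thick, only 7 mm higher than the floor; high end wall 24 mm. The shut gate leaves 134 mm for the row of four feet (128 mm).
- gate (a joint): angle of the brass gate about its upright spindle: 0 = shut, at its stop across the mouth; up to 1.57 rad = swung out from the tray. It closes anticlockwise seen from above and stays where it is left (friction 0.04 N m). Plate 110 mm long, 4 mm thick, 8 to 36 mm above the tiles.
- knob (a point): centre of the brass bar knob on the gate's spindle, 61 mm above the tiles; it turns with the gate. Bar 36 mm long, 10 mm thick, 22 mm high (50 to 72 mm above the tiles), over a 26 mm disc. z up, y along the bar and along the gate to its free end, x across the bar. The spindle stands 71.5 mm towards the mouth and 78 mm to tray -y from the tray's centre.
- transformer: squat black iron transformer, 78 x 62 x 42 mm, a bystander; origin under its centre
- battery_holder: blue plastic battery holder, 74 x 34 x 16 mm, a bystander; origin under its centre
- scribe: chrome steel scribe, 130 mm long, 8 mm thick, a bystander; origin under its middle, x along it
- keycap: beige plastic keycap, 18 x 18 x 10 mm, a bystander; origin under its centre
Things that resemble listed ones, but are neither listed nor needed, are in the scene too. What is shaped like the part that bears foot_d_mid but blue or pink is not meant. What is shaped like the part that bears foot_c_mid but red is not meant.

How it is judged:
On the way, in this order (a step that is already met when the one before it is completed fails the run):
1. both loose feet lie flat in the tray beside the other two, the gate still open (x of foot_a_mid in the frame of tray_floor between -0.06 and 0.075 m and y of foot_a_mid in the frame of tray_floor between -0.009 and 0.009 m and z of foot_a_mid in the frame of tray_floor between 0.009 and 0.017 m and angle between the z axis of each of foot_a_mid, foot_b_mid, foot_c_mid, foot_d_mid and the z axis of tray_floor, either way round below 0.1 rad and angle between the x axis of each of foot_a_mid, foot_b_mid, foot_c_mid, foot_d_mid and the y axis of tray_floor, either way round below 0.15 rad and x of foot_b_mid in the frame of tray_floor between -0.06 and 0.075 m and y of foot_b_mid in the frame of tray_floor between -0.009 and 0.009 m and z of foot_b_mid in the frame of tray_floor between 0.009 and 0.017 m and x of foot_c_mid in the frame of tray_floor between -0.06 and 0.075 m and y of foot_c_mid in the frame of tray_floor between -0.009 and 0.009 m and z of foot_c_mid in the frame of tray_floor between 0.009 and 0.017 m and x of foot_d_mid in the frame of tray_floor between -0.06 and 0.075 m and y of foot_d_mid in the frame of tray_floor between -0.009 and 0.009 m and z of foot_d_mid in the frame of tray_floor between 0.009 and 0.017 m), for 0.2 s.
2. the gate is shut, the knob at its stop (value of joint gate below 0.08 rad), for 0.2 s.
At the end, for the whole second after the job is handed in: All four feet lie flat on the tray floor (centres 9 to 17 mm above it, within 0.1 rad), crosswise (within 0.15 rad), centred across within 9 mm, centres from -60 to +56 mm along the tray, at rest; the gate within 0.08 rad of shut; bystanders shifted less than 25 mm (x of foot_a_mid in the frame of tray_floor between -0.06 and 0.056 m and y of foot_a_mid in the frame of tray_floor between -0.009 and 0.009 m and z of foot_a_mid in the frame of tray_floor between 0.009 and 0.017 m and angle between the z axis of each of foot_a_mid, foot_b_mid, foot_c_mid, foot_d_mid and the z axis of tray_floor, either way round below 0.1 rad and angle between the x axis of each of foot_a_mid, foot_b_mid, foot_c_mid, foot_d_mid and the y axis of tray_floor, either way round below 0.15 rad and x of foot_b_mid in the frame of tray_floor between -0.06 and 0.056 m and y of foot_b_mid in the frame of tray_floor between -0.009 and 0.009 m and z of foot_b_mid in the frame of tray_floor between 0.009 and 0.017 m and x of foot_c_mid in the frame of tray_floor between -0.06 and 0.056 m and y of foot_c_mid in the frame of tray_floor between -0.009 and 0.009 m and z of foot_c_mid in the frame of tray_floor between 0.009 and 0.017 m and x of foot_d_mid in the frame of tray_floor between -0.06 and 0.056 m and y of foot_d_mid in the frame of tray_floor between -0.009 and 0.009 m and z of foot_d_mid in the frame of tray_floor between 0.009 and 0.017 m and value of joint gate below 0.08 rad and linear speed of each of foot_a, foot_b, foot_c, foot_d below 0.02 m/s); the robot touches nothing.
It fails at once if the transformer is shifted by more than 25 mm (distance of transformer from where it was at the start of the episode above 0.025 m).
It fails at once if the battery holder is shifted by more than 25 mm (distance of battery_holder from where it was at the start of the episode above 0.025 m).
It fails at once if the scribe is shifted by more than 25 mm (distance of scribe from where it was at the start of the episode above 0.025 m).
It fails at once if the keycap is shifted by more than 25 mm (distance of keycap from where it was at the start of the episode above 0.025 m).
It also fails if it takes over 70 s, if anything falls off the work surface, if the arm or the gripper's body presses on something with over 40 N, if the wrist force passes 120 N, or if a joint passes its speed limit or range.

## Working session

There is one attempt and no reset: what is moved stays moved. The work goes in short steps, Python scripts to look and compute and a tool call to move; the robot and the scene stay as the last step left them, time stands still between calls to the robot, and variables do not carry over. Pictures are saved under pics/ and viewed, and the job is handed in when it is done.

Besides the shell and the picture viewer there is one more tool, called as name([rows], argument=value, ...), one row to a line, values as JSON. apply_moves: Moves the arm, as the interface text tells. Its arguments: {"type":"object","properties":{"steps":{"type":"array"}},"required":["steps"]}

```bash
mkdir -p pics; cat > h.py <<'E'
from station import *
import numpy as np, cv2
def snap(name,fn):
    c=calibration(name); im,d=snapshot(name); cv2.imwrite('pics/'+fn+'.png',im[:,:,::-1]); np.savez('pics/'+fn+'.npz',im=im,d=d,c=np.array(c,dtype=object)); return im,d,c
def load(fn):
    z=np.load('pics/'+fn+'.npz',allow_pickle=True); return z['im'],z['d'],z['c'].item()
def rays(c,uv):
    uv=np.atleast_2d(np.array(uv,float)); f=192/np.tan(np.radians(c['vertical_fov'])/2)
    K=np.array([[f,0,c['cx']],[0,f,c['cy']],[0,0,1]])
    p=cv2.undistortPoints(uv.reshape(-1,1,2),K,np.array([c['k1'],0,0,0,0.])).reshape(-1,2)
    R=np.array(c['attitude']); 
    return np.array(c['xyz']), (R@np.c_[p[:,0],-p[:,1],-np.ones(len(p))].T).T
def onz(c,uv,z):
    o,r=rays(c,uv); t=(z-o[2])/r[:,2]; return o+r*t[:,None]
def pts(c,d,uv):
    uv=np.atleast_2d(np.array(uv)).astype(int); o,r=rays(c,uv); return o+r*d[uv[:,1],uv[:,0]][:,None]
E
python3 - <<'E'
from h import *
o=get_obs(); print({k:np.round(v,3).tolist() for k,v in o.items()})
for n in('scene','top','wrist'):
    im,d,c=snap(n,n+'0'); print(n,c,d.min(),d.max())
E
```

```text
{'clock': 0.0, 'joint_pos': [1.167, 0.469, -0.049, 1.534, 0.024, 1.141, -0.082], 'qvel': [0.001, -0.001, -0.001, 0.0, -0.001, -0.0, -0.001], 'joint_efforts': [-0.0, -51.03, -0.047, -23.771, 0.011, 0.007, 0.0], 'position': [0.247, -0.628, 0.404], 'eef_rot': [[-0.001, 0.366, -0.931], [0.002, -0.931, -0.366], [-1.0, -0.002, 0.0]], 'ft_force': [-0.41, 0.24, 0.188], 'wrist_torque': [0.013, -0.017, 0.033], 'width': 1.002}
scene {'vertical_fov': 54.1395536765529, 'cx': 254.44765685307985, 'cy': 196.04106997154057, 'k1': -0.0245877272704996, 'xyz': array([ 1.39500539, -0.13667387,  0.64761353]), 'attitude': array([[ 0.10798124, -0.56335329,  0.81912949],
       [ 0.99412944,  0.06685262, -0.08507286],
       [-0.00683488,  0.82350701,  0.56726492]])} 0.0 3.0817177
top {'vertical_fov': 44.32362239855709, 'cx': 255.66926756948328, 'cy': 192.29428093581055, 'k1': -0.06322492876577901, 'xyz': array([ 0.50598588, -0.02322935,  1.0860244 ]), 'attitude': array([[ 1.11260566e-03,  9.98806403e-01, -4.88316617e-02],
       [-9.99990535e-01,  9.05875841e-04, -4.25544676e-03],
       [-4.20613205e-03,  4.88359341e-02,  9.98797958e-01]])} 0.0 1.1196413
wrist {'vertical_fov': 62.607203192127535, 'cx': 259.9593375691807, 'cy': 192.92674635589094, 'k1': -0.011342466447219703, 'xyz': array([ 0.30970059, -0.6031945 ,  0.37267569]), 'attitude': array([[ 0.3661422 ,  0.89817641,  0.24334961],
       [-0.93055617,  0.35403443,  0.09340681],
       [-0.00225835, -0.26065066,  0.96543054]])} 0.0 0.6452686
```

View pics/scene0.png

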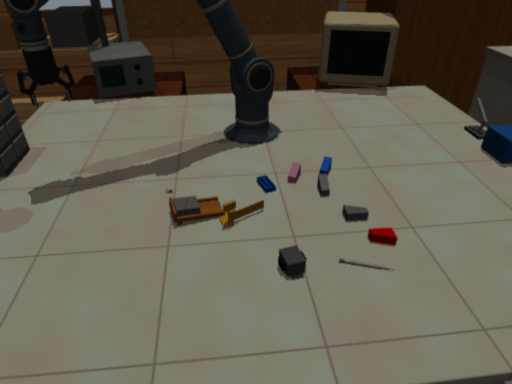

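View pics/top0.png

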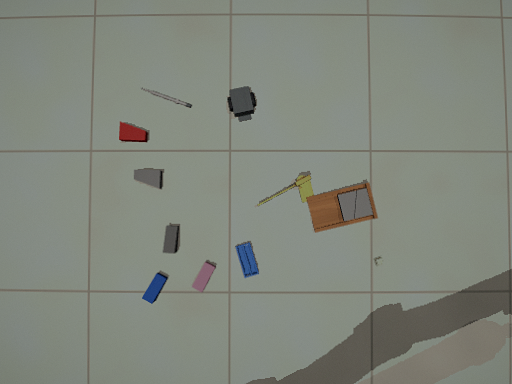

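View pics/wrist0.png

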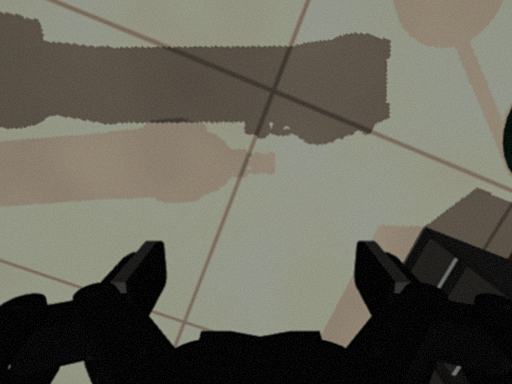

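The top view shows the grey flat foot c near (149,178), the on-edge grey foot d near (172,238), the tray near (342,206) and the knob near (306,186). The keycap is probably the small thing at (377,260). I'll enlarge these next.

```bash
python3 - <<'E'
from h import *
im,d,c=load('top0')
a=cv2.resize(im[140:270,100:260,::-1],None,fx=5,fy=4.6,interpolation=cv2.INTER_CUBIC)[:598]
a=cv2.resize(im[150:270,110:220,::-1],None,fx=5,fy=5,interpolation=cv2.INTER_CUBIC);cv2.imwrite('pics/a.png',cv2.convertScaleAbs(a,alpha=1.5))
a=cv2.resize(im[160:270,240:390,::-1],None,fx=5,fy=5,interpolation=cv2.INTER_CUBIC);cv2.imwrite('pics/b.png',cv2.convertScaleAbs(a,alpha=1.5))
im,d,c=load('scene0')
a=cv2.resize(im[145:275,155:305,::-1],None,fx=4.5,fy=4.5,interpolation=cv2.INTER_CUBIC);cv2.imwrite('pics/c.png',cv2.convertScaleAbs(a,alpha=1.5))
a=cv2.resize(im[145:275,260:410,::-1],None,fx=4.5,fy=4.5,interpolation=cv2.INTER_CUBIC);cv2.imwrite('pics/d.png',cv2.convertScaleAbs(a,alpha=1.5))
E
```

```text
(no output)
```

View pics/a.png

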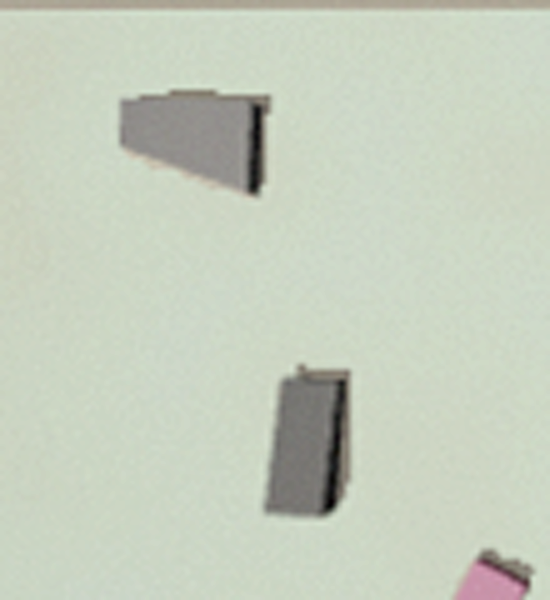

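View pics/b.png

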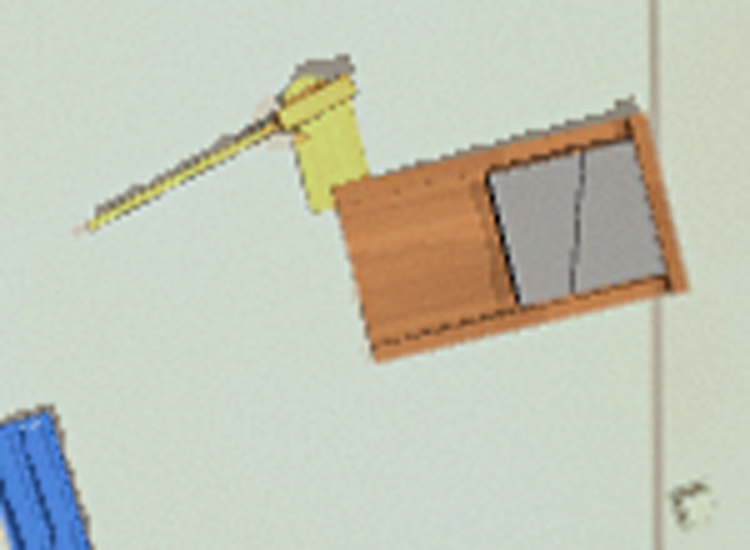

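View pics/c.png

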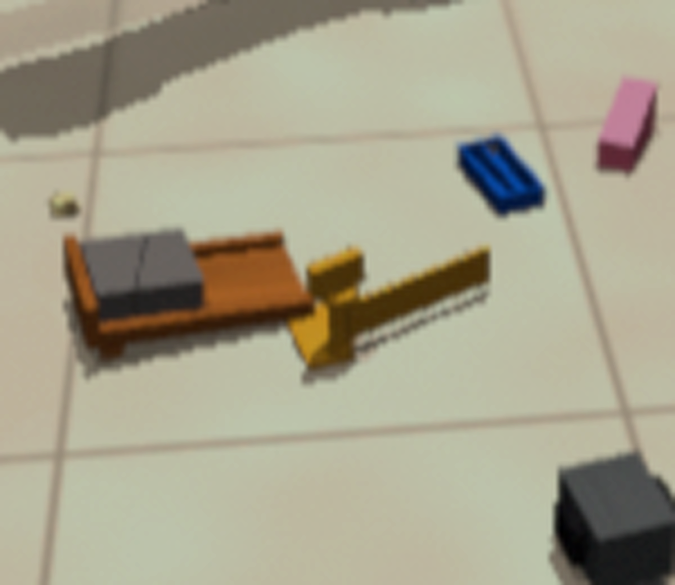

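View pics/d.png

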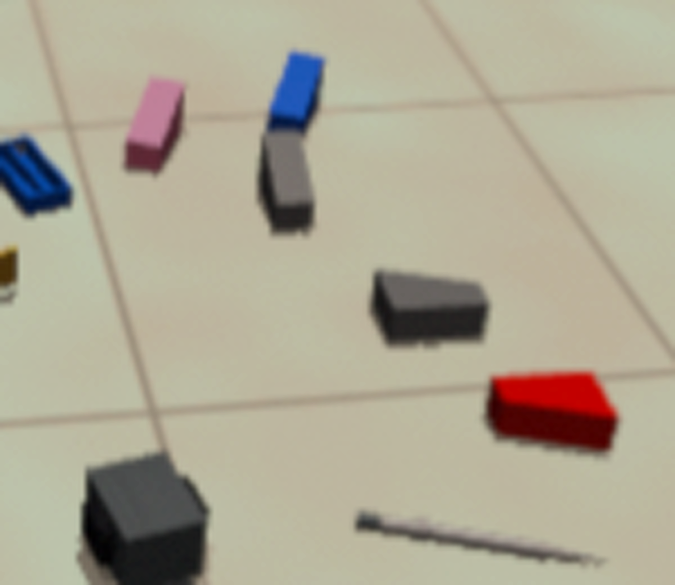

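```bash
python3 - <<'E'
from h import *
im,d,c=load('top0')
for nm,uvs in dict(dtop=[(172,227),(171,234),(169,240),(168,247),(166,250),(174,230)],c=[(140,172),(145,174),(150,180),(156,180)],pink=[(204,275)],tile=[(200,200),(300,250)],trayf=[(315,212),(330,208),(335,220)],feet=[(345,205),(365,200)],knob=[(305,180)]).items():
    print(nm,np.round(pts(c,d,uvs),4).tolist())
hsv=cv2.cvtColor(im,cv2.COLOR_RGB2HSV)
v=hsv[:,:,2].astype(int); s=hsv[:,:,1]
# tall mask from depth height
g=np.stack(np.meshgrid(np.arange(512),np.arange(384)),-1).reshape(-1,2)
P=pts(c,d,g).reshape(384,512,3); np.save('pics/P.npy',P)
for nm,(x0,x1,y0,y1) in dict(c=(128,170,160,195),d=(158,185,218,258)).items():
    m=((P[:,:,2]>0.012)).astype(np.uint8); mm=np.zeros_like(m); mm[y0:y1,x0:x1]=m[y0:y1,x0:x1]
    q=P[mm>0]; print(nm,len(q),q.min(0),q.max(0))
    cn=max(cv2.findContours(mm,0,1)[0],key=cv2.contourArea); ap=cv2.approxPolyDP(cn,2.5,True).reshape(-1,2); print(ap.tolist())
    for p in ap: print(p,np.round(P[p[1],p[0]],4))
E
```

```text
dtop [[0.4793, 0.1702, 0.0218], [0.4639, 0.1707, 0.0309], [0.4507, 0.1746, 0.0339], [0.4354, 0.1756, 0.0393], [0.4288, 0.1799, 0.04], [0.4726, 0.1654, 0.0235]]
c [[0.6037, 0.2439, 0.0249], [0.5992, 0.2324, 0.0248], [0.5855, 0.2206, 0.0259], [0.5856, 0.2073, 0.0242]]
pink [[0.3728, 0.0963, 0.0299]]
tile [[0.5411, 0.1096, 0.0019], [0.4265, -0.1205, -0.0002]]
trayf [[0.5137, -0.1544, 0.0076], [0.5228, -0.1885, 0.0097], [0.4955, -0.1995, 0.0112]]
feet [[0.529, -0.2168, 0.0428], [0.54, -0.2606, 0.0468]]
knob [[0.5823, -0.1255, 0.0704]]
c 386 [ 0.50598588 -0.02322935  0.01239089] [0.60882143 0.25875163 1.0860244 ]
[[134, 170], [134, 179], [160, 187], [159, 170]]
[134 170] [0.6085 0.2584 0.0225]
[134 179] [0.5878 0.2574 0.025 ]
[160 187] [0.5702 0.1998 0.0154]
[159 170] [0.6084 0.2008 0.0236]
d 361 [ 0.4218017  -0.02322935  0.0130575 ] [0.50598588 0.18916926 1.0860244 ]
[[166, 226], [162, 251], [174, 253], [177, 226]]
[166 226] [0.4816 0.1832 0.0252]
[162 251] [ 0.506  -0.0232  1.086 ]
[174 253] [0.4218 0.1631 0.034 ]
[177 226] [0.4816 0.1593 0.0194]
```

Foot d's thin end, 22 mm high, points to world +X, so its −z side is +Y and I need to tip it towards +Y. I'll move the wrist camera over it first.

apply_moves([
  {"dx": 0.025, "dy": 0.033, "dz": 0, "turn": 7},
  {"dx": 0.05, "dy": 0.066, "dz": 0, "turn": 14},
  {"dx": 0.075, "dy": 0.1, "dz": 0, "turn": 21},
  {"dx": 0.1, "dy": 0.133, "dz": 0, "turn": 28},
  {"dx": 0.125, "dy": 0.166, "dz": 0, "turn": 35},
  {"dx": 0.15, "dy": 0.2, "dz": 0, "turn": 42},
  {"dx": 0.175, "dy": 0.232, "dz": 0, "turn": 49},
  {"dx": 0.2, "dy": 0.265, "dz": 0, "turn": 56},
  {"dx": 0.225, "dy": 0.3, "dz": 0, "turn": 63},
  {"dx": 0.23, "dy": 0.34, "dz": 0, "turn": 70},
  {"dx": 0.23, "dy": 0.38, "dz": 0, "turn": 73},
  {"dx": 0.23, "dy": 0.42, "dz": 0, "turn": 73},
])

```text
validation failed for argument at $.st...
```

apply_moves([
  {"dx": 0, "dy": 0.04, "dz": 0},
  {"dx": 0, "dy": 0.08, "dz": 0},
  {"dx": 0, "dy": 0.12, "dz": 0},
  {"dx": 0, "dy": 0.16, "dz": 0},
  {"dx": 0, "dy": 0.2, "dz": 0},
  {"dx": 0, "dy": 0.24, "dz": 0},
  {"dx": 0, "dy": 0.28, "dz": 0},
  {"dx": -0.02, "dy": 0.3, "dz": 0},
  {"dx": -0.02, "dy": 0.3, "dz": 0},
  {"dx": -0.02, "dy": 0.3, "dz": 0},
])

```text
validation failed for argument at $.st...
```

```bash
python3 - <<'E'
from h import *
o=get_obs(); print(o['clock'],o['position'],o['eef_rot'][:,1],o['joint_pos'])
snap('wrist','w1'); snap('top','t1')
E
```

```text
0.15 [ 0.24708747 -0.62796295  0.40390487] [ 0.36613305 -0.93056131 -0.00149795] [ 1.16709438  0.4692768  -0.04862486  1.53338084  0.02407917  1.14101711
 -0.08229415]
```

View pics/w1.png

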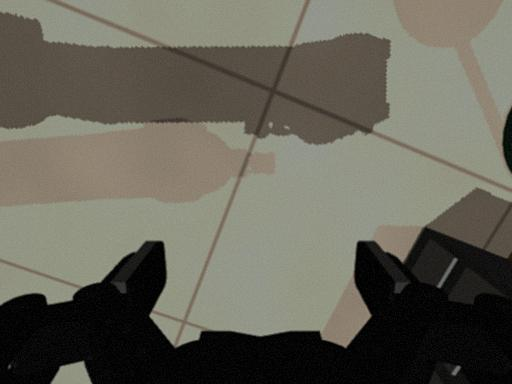

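apply_moves([
  {"dx": 0.025, "dy": 0.033, "dz": 0, "turn": 7, "grip": -1},
  {"dx": 0.05, "dy": 0.066, "dz": 0, "turn": 14, "grip": -1},
  {"dx": 0.075, "dy": 0.1, "dz": 0, "turn": 21, "grip": -1},
  {"dx": 0.1, "dy": 0.133, "dz": 0, "turn": 28, "grip": -1},
  {"dx": 0.125, "dy": 0.166, "dz": 0, "turn": 35, "grip": -1},
  {"dx": 0.15, "dy": 0.2, "dz": 0, "turn": 42, "grip": -1},
  {"dx": 0.175, "dy": 0.232, "dz": 0, "turn": 49, "grip": -1},
  {"dx": 0.2, "dy": 0.265, "dz": 0, "turn": 56, "grip": -1},
  {"dx": 0.225, "dy": 0.3, "dz": 0, "turn": 63, "grip": -1},
  {"dx": 0.23, "dy": 0.34, "dz": 0, "turn": 70, "grip": -1},
  {"dx": 0.23, "dy": 0.38, "dz": 0, "turn": 73, "grip": -1},
  {"dx": 0.23, "dy": 0.42, "dz": 0, "turn": 73, "grip": -1},
])

```text
clock: 1.25
position: [0.4773, -0.2059, 0.404]
eef_rot: [[-0.001, 0.997, 0.081], [0.0, 0.081, -0.997], [-1.0, -0.001, -0.0]]
ft_force: [0.1, 0.4, -0.3]
width: 1.002
```

apply_moves([
  {"dx": 0, "dy": 0.04, "dz": 0, "turn": 0, "grip": 1},
  {"dx": 0, "dy": 0.08, "dz": 0, "turn": 0, "grip": 1},
  {"dx": 0, "dy": 0.12, "dz": 0, "turn": 0, "grip": 1},
  {"dx": 0, "dy": 0.16, "dz": 0, "turn": 0, "grip": 1},
  {"dx": 0, "dy": 0.2, "dz": 0, "turn": 0, "grip": 1},
  {"dx": 0, "dy": 0.24, "dz": 0, "turn": 0, "grip": 1},
  {"dx": 0, "dy": 0.28, "dz": 0, "turn": 0, "grip": 1},
  {"dx": -0.02, "dy": 0.3, "dz": 0, "turn": 0, "grip": 1},
  {"dx": -0.02, "dy": 0.3, "dz": 0, "turn": 0, "grip": 1},
])

```text
clock: 2.0
position: [0.4543, 0.0998, 0.4043]
eef_rot: [[-0.002, 0.996, 0.091], [0.002, 0.091, -0.996], [-1.0, -0.002, -0.002]]
ft_force: [-0.1, 0.4, -0.7]
width: 0.002
```

```bash
python3 - <<'E'
from h import *
o=get_obs(); print(o['clock'],o['position'],o['eef_rot'][:,1],o['joint_pos'],o['width'])
snap('wrist','w1'); snap('top','t1')
E
```

```text
2.0 [0.45427778 0.09976462 0.40429916] [ 0.99584849  0.09100487 -0.00197609] [ 0.31739948  0.18643548 -0.69712984  1.9804595   0.13701575  1.02307829
 -0.35184835] 0.002399856707112892
```

View pics/w1.png

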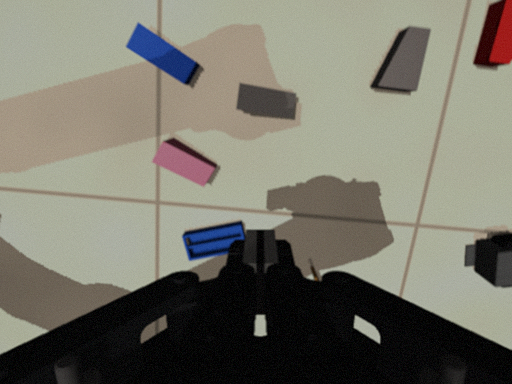

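View pics/t1.png

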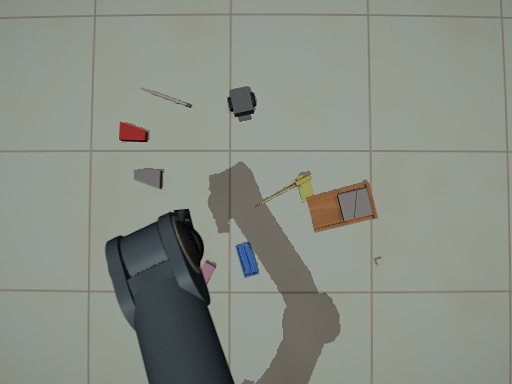

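Wrist view: foot d spans about (237–298, 83–118) and foot c about (373–431, 27–90). Next I extract their corners.

```bash
cat >> h.py <<'E'
def grid(c,d):
    g=np.stack(np.meshgrid(np.arange(512),np.arange(384)),-1).reshape(-1,2)
    return pts(c,d,g).reshape(384,512,3)
E
python3 - <<'E'
from h import *
im,d,c=load('w1'); P=grid(c,d)
for u,v in [(242,98),(255,100),(267,102),(280,105),(292,106),(400,60),(415,60)]: print(np.round(P[v,u],4),im[v,u])
a=cv2.resize(im[15:130,225:440,::-1],None,fx=3.7,fy=3.7,interpolation=cv2.INTER_CUBIC);cv2.imwrite('pics/w1c.png',cv2.convertScaleAbs(a,alpha=1.6))
for nm,(x0,x1,y0,y1) in dict(c=(365,440,18,100),d=(228,308,75,128)).items():
    m=(P[:,:,2]>0.016)&(d>0); mm=np.zeros((384,512),np.uint8); mm[y0:y1,x0:x1]=m[y0:y1,x0:x1]
    cn=max(cv2.findContours(mm,0,1)[0],key=cv2.contourArea); ap=cv2.approxPolyDP(cn,3,True).reshape(-1,2); print(nm,ap.tolist())
    q=P[mm>0]; print(np.round(q.min(0),4),np.round(q.max(0),4))
    t=np.median(q[:,2])
E
```

```text
[0.4299 0.1746 0.039 ] [71 66 63]
[0.4431 0.1739 0.0351] [73 69 67]
[0.4557 0.1731 0.0314] [65 57 55]
[0.4698 0.1714 0.0263] [67 63 57]
[0.483  0.1717 0.0217] [87 81 77]
[0.5873 0.227  0.0273] [98 88 86]
[0.6032 0.2287 0.026 ] [96 87 85]
c [[430, 28], [410, 24], [404, 28], [374, 85], [416, 89]]
[0.5687 0.2003 0.0161] [0.6121 0.2616 0.0282]
d [[239, 82], [235, 108], [291, 116], [295, 93]]
[0.4237 0.1611 0.0208] [0.4847 0.1895 0.0438]
```

View pics/w1c.png

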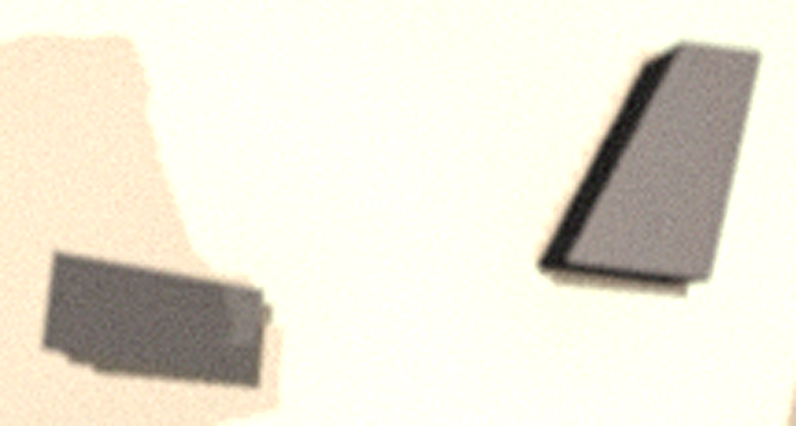

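```bash
python3 - <<'E'
from h import *
im,d,c=load('w1')
D=[((240.1,83.4),.042),((295.8,93.4),.022),((294.7,119.6),.022),((236.6,109),.042)]
Q=[onz(c,u,z)[0] for u,z in D]; Q=np.array(Q); print(np.round(Q,4)); print(Q.mean(0)); 
x=(Q[1]+Q[2]-Q[0]-Q[3])/2; print('yaw',np.degrees(np.arctan2(x[1],x[0])),np.hypot(x[0],x[1]))
o=np.array([225,15]);C=[(757,52),(681,43),(566,262),(709,280)]
Q=np.array([onz(c,np.array(u)/3.7+o,.026)[0] for u in C]); print(np.round(Q,4))
E
```

```text
[[0.4271 0.1882 0.042 ]
 [0.4855 0.1849 0.022 ]
 [0.4876 0.1578 0.022 ]
 [0.4254 0.1633 0.042 ]]
[0.45641029 0.17355011 0.032     ]
yaw -4.205803422489303 0.06044321798330907
[[0.6117 0.2587 0.026 ]
 [0.5906 0.2589 0.026 ]
 [0.5699 0.2002 0.026 ]
 [0.6113 0.1992 0.026 ]]
```

apply_moves([
  {"dx": 0, "dy": 0.01, "dz": -0.04, "turn": -4.5, "grip": 1},
  {"dx": 0, "dy": 0.02, "dz": -0.08, "turn": -9, "grip": 1},
  {"dx": 0, "dy": 0.03, "dz": -0.12, "turn": -9, "grip": 1},
  {"dx": 0, "dy": 0.03, "dz": -0.16, "turn": -9, "grip": 1},
  {"dx": 0, "dy": 0.03, "dz": -0.19, "turn": -9, "grip": 1},
  {"dx": 0, "dy": 0.03, "dz": -0.204, "turn": -9, "grip": 1},
  {"dx": 0, "dy": 0.03, "dz": -0.204, "turn": -9, "grip": 1},
])

```text
clock: 2.68
position: [0.4562, 0.1228, 0.1968]
eef_rot: [[-0.007, 0.997, -0.076], [-0.003, -0.076, -0.997], [-1.0, -0.007, 0.003]]
ft_force: [-0.6, 0.3, -0.6]
width: 0.002
```

```bash
python3 - <<'E'
from h import *
o=get_obs(); print(o['clock'],o['position'],o['eef_rot'][:,1],o['ft_force'])
snap('wrist','w2');snap('scene','s2')
im,d,c=load('s2')
a=cv2.resize(im[145:255,270:400,::-1],None,fx=5,fy=5,interpolation=cv2.INTER_CUBIC);cv2.imwrite('pics/s2c.png',cv2.convertScaleAbs(a,alpha=1.5))
E
```

```text
2.6833 [0.45619458 0.12283516 0.19675443] [ 0.99706922 -0.07616368 -0.00721581] [-0.61112498  0.31499795 -0.55416497]
```

View pics/w2.png

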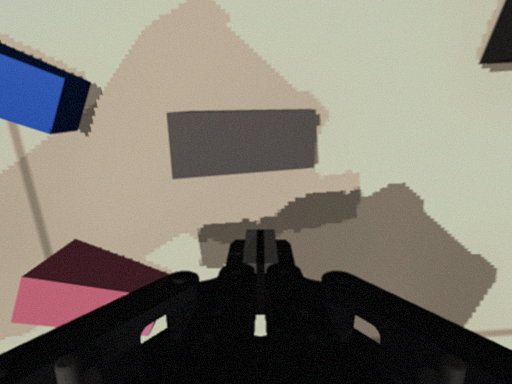

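View pics/s2c.png

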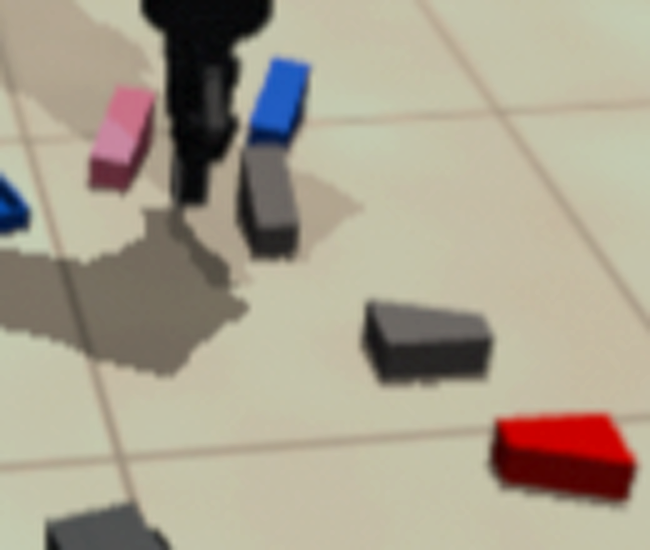

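The wrist view shows foot d at (170–318, 110–178), ahead of the closed fingertips with a gap. Now I push it over slowly along an arc.

apply_moves([
  {"dx": -0.003, "dy": 0.012, "dz": 0.004, "turn": 0, "grip": 1},
  {"dx": -0.003, "dy": 0.022, "dz": 0.004, "turn": 0, "grip": 1},
  {"dx": -0.003, "dy": 0.028, "dz": 0.005, "turn": 0, "grip": 1},
  {"dx": -0.003, "dy": 0.033, "dz": 0.0085, "turn": 0, "grip": 1},
  {"dx": -0.003, "dy": 0.039, "dz": 0.012, "turn": 0, "grip": 1},
  {"dx": -0.003, "dy": 0.046, "dz": 0.014, "turn": 0, "grip": 1},
  {"dx": -0.003, "dy": 0.053, "dz": 0.015, "turn": 0, "grip": 1},
  {"dx": -0.003, "dy": 0.059, "dz": 0.015, "turn": 0, "grip": 1},
  {"dx": -0.003, "dy": 0.063, "dz": 0.015, "turn": 0, "grip": 1},
  {"dx": -0.003, "dy": 0.063, "dz": 0.015, "turn": 0, "grip": 1},
])

```text
clock: 3.62
position: [0.4544, 0.1881, 0.215]
eef_rot: [[-0.001, 0.997, -0.074], [-0.0, -0.074, -0.997], [-1.0, -0.001, 0.0]]
ft_force: [0.0, 0.3, -0.6]
width: -0.001
```

```bash
python3 - <<'E'
from h import *
o=get_obs(); print(o['clock'],o['position'],o['eef_rot'][:,1],o['ft_force'])
snap('wrist','w3');snap('scene','s3')
im,d,c=load('s3')
a=cv2.resize(im[145:255,270:400,::-1],None,fx=5,fy=5,interpolation=cv2.INTER_CUBIC);cv2.imwrite('pics/s3c.png',cv2.convertScaleAbs(a,alpha=1.5))
E
```

```text
3.6167 [0.45437584 0.18807243 0.21501829] [ 9.97242381e-01 -7.42081842e-02 -8.82599899e-04] [ 0.02282388  0.26113467 -0.63738616]
```

View pics/w3.png

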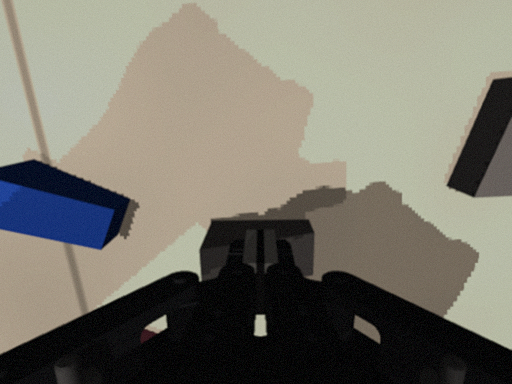

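View pics/s3c.png

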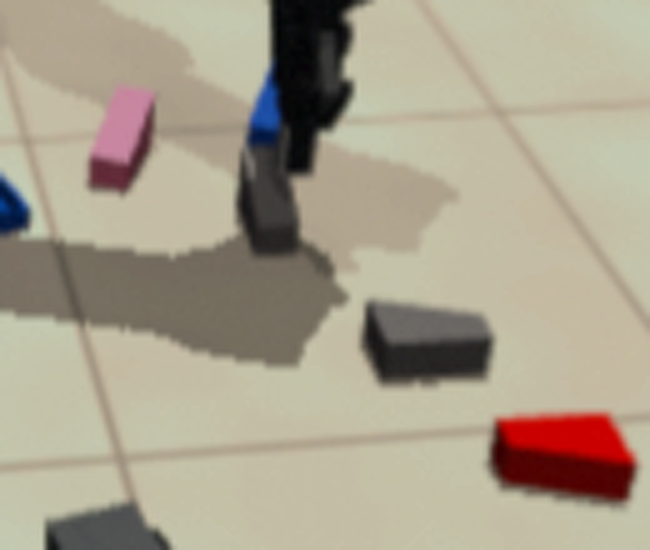

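The foot is still upright: the tips rose too early and slid over the top. I'll go back and push at a fixed height first.

apply_moves([
  {"dx": 0, "dy": 0, "dz": 0.025, "turn": 0, "grip": 1},
  {"dx": 0, "dy": -0.035, "dz": 0.025, "turn": 0, "grip": 1},
  {"dx": 0, "dy": -0.06, "dz": 0.025, "turn": 0, "grip": 1},
  {"dx": 0, "dy": -0.06, "dz": 0.015, "turn": 0, "grip": 1},
  {"dx": 0, "dy": -0.06, "dz": -0.015, "turn": 0, "grip": 1},
  {"dx": 0, "dy": -0.06, "dz": -0.015, "turn": 0, "grip": 1},
  {"dx": 0, "dy": -0.06, "dz": -0.015, "turn": 0, "grip": 1},
  {"dx": 0, "dy": -0.06, "dz": -0.015, "turn": 0, "grip": 1},
])

```text
clock: 4.38
position: [0.4544, 0.1275, 0.2002]
eef_rot: [[-0.002, 0.997, -0.075], [-0.001, -0.075, -0.997], [-1.0, -0.002, 0.001]]
ft_force: [0.2, 0.1, 0.2]
width: -0.0
```

```bash
python3 - <<'E'
from h import *
o=get_obs(); print(o['clock'],o['position'],o['eef_rot'][:,1],o['ft_force'])
snap('wrist','w4')
im,d,c=load('w4'); P=grid(c,d)
m=((P[:,:,2]>.015)&(d>0)).astype(np.uint8); m[235:]=0; m[:,:130]=0;m[:,400:]=0
cn=max(cv2.findContours(m,0,1)[0],key=cv2.contourArea); ap=cv2.approxPolyDP(cn,4,True).reshape(-1,2)
for p in ap: print(p,np.round(P[p[1],p[0]],4))
E
```

```text
4.3833 [0.45444464 0.12748968 0.20018741] [ 0.9972031  -0.07472293 -0.00157145] [0.21360688 0.11730145 0.15029597]
[315 120] [0.485  0.1864 0.0211]
[175 125] [0.4259 0.1896 0.0401]
[179 187] [0.4245 0.1646 0.0422]
[312 176] [0.4825 0.1608 0.023 ]
```

View pics/w4.png

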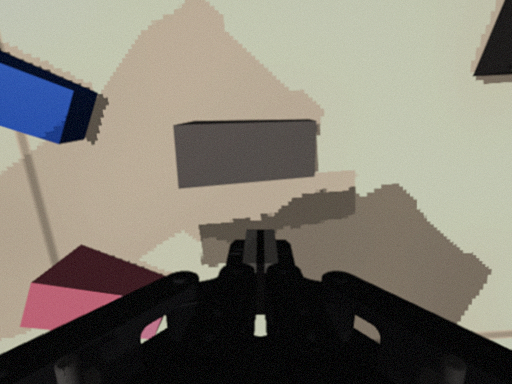

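apply_moves([
  {"dx": -0.003, "dy": 0.012, "dz": -0.001, "turn": 0, "grip": 1},
  {"dx": -0.003, "dy": 0.022, "dz": -0.001, "turn": 0, "grip": 1},
  {"dx": -0.003, "dy": 0.027, "dz": -0.001, "turn": 0, "grip": 1},
  {"dx": -0.003, "dy": 0.031, "dz": -0.001, "turn": 0, "grip": 1},
  {"dx": -0.003, "dy": 0.031, "dz": -0.001, "turn": 0, "grip": 1},
])

```text
clock: 4.85
position: [0.4518, 0.1597, 0.2001]
eef_rot: [[0.001, 0.997, -0.073], [0.0, -0.073, -0.997], [-1.0, 0.001, -0.0]]
ft_force: [0.3, 0.0, -0.7]
width: -0.003
```

```bash
cat >look.py <<'E'
import sys
from h import *
n=sys.argv[1]
o=get_obs(); print(o['clock'],o['position'],o['eef_rot'][:,1],o['ft_force'],o['width'])
snap('wrist','w'+n);im,d,c=snap('scene','s'+n)
a=cv2.resize(im[145:255,270:400,::-1],None,fx=5,fy=5,interpolation=cv2.INTER_CUBIC);cv2.imwrite('pics/s%sc.png'%n,cv2.convertScaleAbs(a,alpha=1.5))
E
python3 look.py 5
```

```text
4.85 [0.45181744 0.15971119 0.20009397] [ 9.97325334e-01 -7.30868091e-02  7.05170062e-04] [ 0.33407043  0.0395702  -0.67132646] -0.0033142717080623576
```

View pics/w5.png

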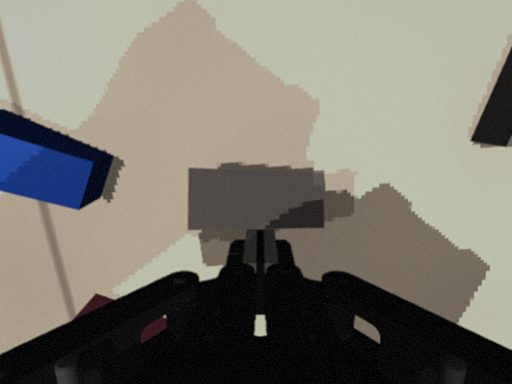

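View pics/s5c.png

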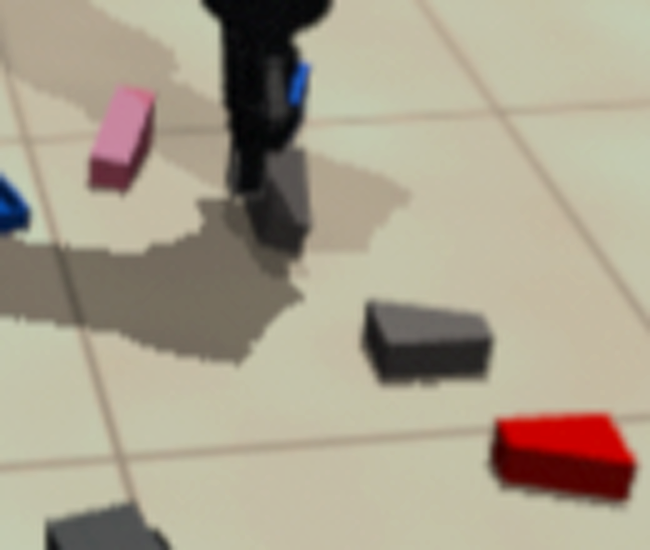

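It is rolling towards +Y, so I keep pushing with a slight rise.

apply_moves([
  {"dx": 0, "dy": 0.005, "dz": 0.001, "turn": 0, "grip": 1},
  {"dx": 0, "dy": 0.01, "dz": 0.002, "turn": 0, "grip": 1},
  {"dx": 0, "dy": 0.015, "dz": 0.003, "turn": 0, "grip": 1},
  {"dx": 0, "dy": 0.02, "dz": 0.004, "turn": 0, "grip": 1},
  {"dx": 0, "dy": 0.02, "dz": 0.004, "turn": 0, "grip": 1},
])

```text
clock: 5.37
position: [0.4516, 0.1802, 0.204]
eef_rot: [[0.0, 0.997, -0.073], [0.001, -0.073, -0.997], [-1.0, 0.0, -0.001]]
ft_force: [0.5, 0.7, -0.5]
width: -0.003
```

```bash
python3 look.py 6
```

```text
5.3667 [0.45162782 0.18022023 0.20399638] [ 9.97359492e-01 -7.26216115e-02  3.82180622e-04] [ 0.51052139  0.67041839 -0.54591417] -0.0025510880153089962
```

View pics/w6.png

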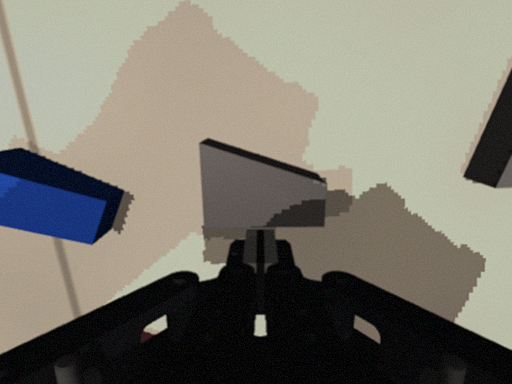

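View pics/s6c.png

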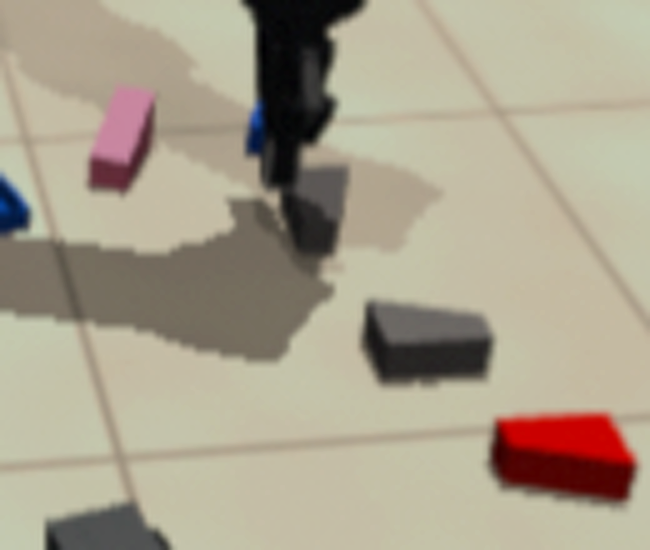

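It looks laid down. I raise the arm, open the gripper, and measure.

apply_moves([
  {"dx": 0, "dy": -0.01, "dz": 0.03, "turn": 0, "grip": 1},
  {"dx": 0, "dy": -0.025, "dz": 0.06, "turn": 0, "grip": -1},
  {"dx": 0, "dy": -0.025, "dz": 0.09, "turn": 0, "grip": -1},
  {"dx": 0, "dy": -0.025, "dz": 0.1, "turn": 0, "grip": -1},
  {"dx": 0, "dy": -0.025, "dz": 0.1, "turn": 0, "grip": -1},
  {"dx": 0, "dy": -0.025, "dz": 0.1, "turn": 0, "grip": -1},
])

```text
clock: 5.97
position: [0.4512, 0.1538, 0.3032]
eef_rot: [[-0.001, 0.997, -0.074], [-0.001, -0.074, -0.997], [-1.0, -0.0, 0.001]]
ft_force: [-0.5, -0.2, -0.4]
width: 0.709
```

```bash
python3 look.py 7; python3 - <<'E'
from h import *
im,d,c=load('w7'); P=grid(c,d)
m=((P[:,:,2]>.017)&(d>0)).astype(np.uint8); m[235:]=0; m[:,:140]=0;m[:,380:]=0
cn=max(cv2.findContours(m,0,1)[0],key=cv2.contourArea); ap=cv2.approxPolyDP(cn,4,True).reshape(-1,2)
for p in ap: print(p,np.round(P[p[1],p[0]],4),np.round(onz(c,p,.026),4))
print(np.median(P[m>0][:,2]))
cv2.imwrite('pics/w7c.png',cv2.resize(cv2.convertScaleAbs(im[80:260,150:400,::-1],alpha=1.5),None,fx=3.2,fy=3.2,interpolation=cv2.INTER_CUBIC))
E
```

```text
5.9667 [0.45124394 0.1537886  0.30323419] [ 9.97267741e-01 -7.38704992e-02 -4.49589060e-04] [-0.46780703 -0.15824871 -0.36683455] 0.7085337187225547
[221  93] [0.4291 0.2326 0.0258] [[0.4292 0.2326 0.026 ]]
[222 147] [0.4257 0.1926 0.0257] [[0.4257 0.1927 0.026 ]]
[298 147] [0.4847 0.1882 0.0254] [[0.4846 0.1883 0.026 ]]
[298 118] [0.4856 0.2102 0.0258] [[0.4855 0.2103 0.026 ]]
0.025513776426402734
```

View pics/w7.png

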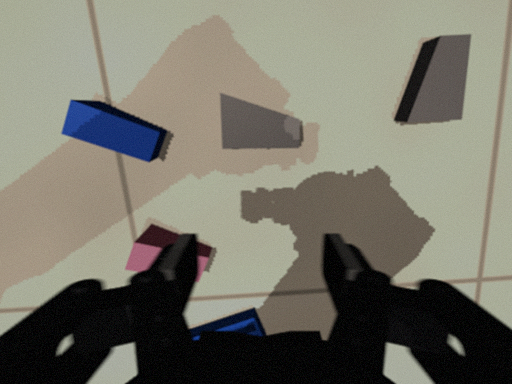

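View pics/w7c.png

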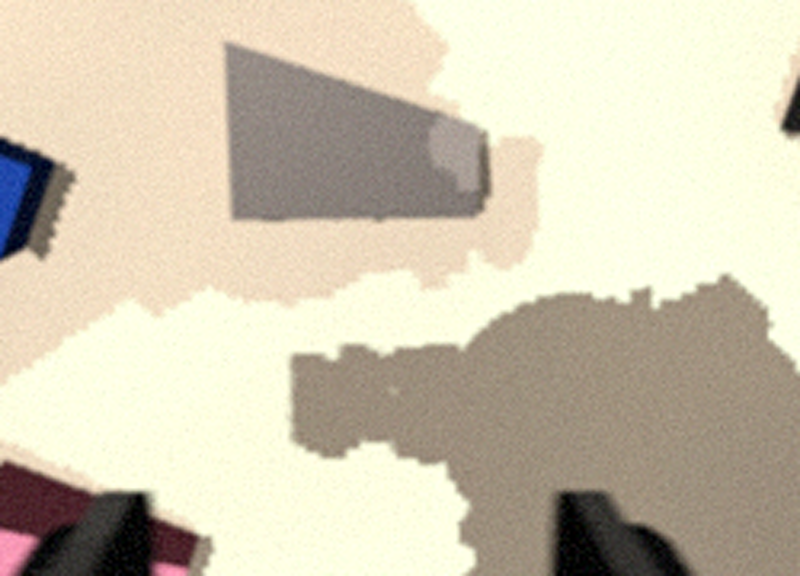

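Foot d now lies flat, about (221–300, 93–147) in the wrist view: thin end +X, square side −Y, yaw −4.3°, centre about (0.456, 0.206). I grasp it by its end faces.

apply_moves([
  {"dx": 0.002, "dy": 0.03, "dz": 0, "turn": 0, "grip": -1},
  {"dx": 0.005, "dy": 0.0525, "dz": -0.02, "turn": 0, "grip": -1},
  {"dx": 0.005, "dy": 0.0525, "dz": -0.055, "turn": 0, "grip": -1},
  {"dx": 0.005, "dy": 0.0525, "dz": -0.09, "turn": 0, "grip": -1},
  {"dx": 0.005, "dy": 0.0525, "dz": -0.115, "turn": 0, "grip": -1},
  {"dx": 0.005, "dy": 0.0525, "dz": -0.125, "turn": 0, "grip": -1},
  {"dx": 0.005, "dy": 0.0525, "dz": -0.125, "turn": 0, "grip": -1},
  {"dx": 0.005, "dy": 0.0525, "dz": -0.125, "turn": 0, "grip": -1},
])

```text
clock: 6.73
position: [0.4556, 0.2066, 0.1766]
eef_rot: [[-0.005, 0.997, -0.072], [-0.002, -0.072, -0.997], [-1.0, -0.005, 0.002]]
ft_force: [-0.9, 0.2, 1.3]
width: 0.999
```

```bash
python3 look.py 8
```

```text
6.7333 [0.45561622 0.20661708 0.17660544] [ 0.99735633 -0.07249657 -0.00496005] [-0.88299712  0.2238999   1.32836885] 0.9989408731047392
```

View pics/w8.png

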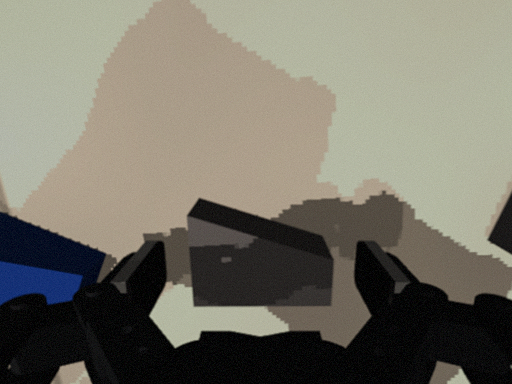

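View pics/s8c.png

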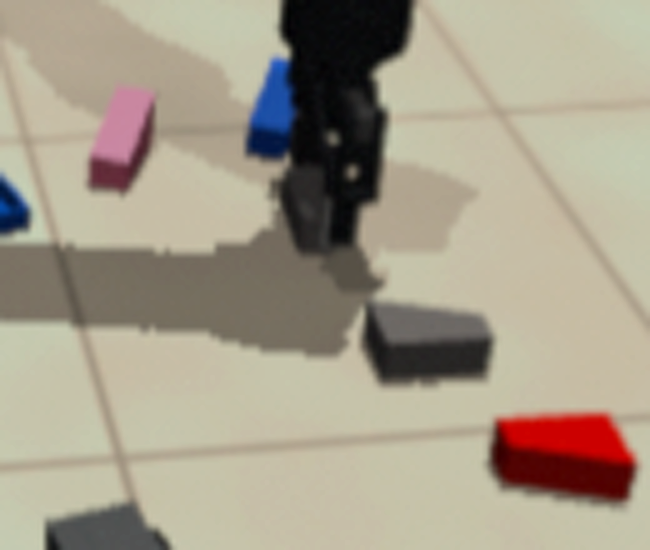

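The foot sits between the open pads, at (190–333, 200–305), so I close the gripper. At the same time I refine the tray pose from the earlier top view.

apply_moves([
  {"dx": 0, "dy": 0, "dz": 0.001, "turn": 0, "grip": 1},
  {"dx": 0, "dy": 0, "dz": 0.001, "turn": 0, "grip": 1},
  {"dx": 0, "dy": 0, "dz": 0.001, "turn": 0, "grip": 1},
  {"dx": 0, "dy": 0, "dz": 0.001, "turn": 0, "grip": 1},
  {"dx": 0, "dy": 0, "dz": 0.001, "turn": 0, "grip": 1},
])

```text
clock: 7.25
position: [0.4569, 0.2071, 0.1811]
eef_rot: [[0.001, 0.997, -0.073], [0.0, -0.073, -0.997], [-1.0, 0.001, -0.0]]
ft_force: [-1.3, -1.1, 9.5]
width: 0.69
```

apply_moves([
  {"dx": 0, "dy": 0, "dz": 0.035, "turn": 0, "grip": 1},
  {"dx": 0, "dy": 0, "dz": 0.07, "turn": 0, "grip": 1},
  {"dx": 0, "dy": 0, "dz": 0.1, "turn": 0, "grip": 1},
  {"dx": 0, "dy": 0, "dz": 0.13, "turn": 0, "grip": 1},
])

```text
clock: 7.58
position: [0.4566, 0.207, 0.3132]
eef_rot: [[0.003, 0.997, -0.073], [0.0, -0.073, -0.997], [-1.0, 0.002, -0.001]]
ft_force: [1.7, 0.0, -0.6]
width: 0.688
```

```bash
python3 look.py 9; python3 - <<'E'
from h import *
im,d,c=load('top0')
o=np.array([240,160])
# tray outline corners in b.png (x5)
for nm,p,z in [('feet BR',(667,276),.0435),('feet TR',(632,142),.0435),('feet TL',(489,172),.0405),('feet BL',(518,306),.0405),('trayNW',(334,187),.02),('trayBW',(375,360),.02)]:
    print(nm,np.round(onz(c,o+np.array(p)/5.,z),4))
E
```

```text
7.5833 [0.4565818  0.20696102 0.31324177] [ 0.99730754 -0.07329061  0.00248329] [ 1.66416392  0.03888684 -0.58449971] 0.6876120541209515
feet BR [[ 0.5064 -0.2797  0.0435]]
feet TR [[ 0.5658 -0.2647  0.0435]]
feet TL [[ 0.5526 -0.2013  0.0405]]
feet BL [[ 0.4931 -0.2139  0.0405]]
trayNW [[ 0.5466 -0.1344  0.02  ]]
trayBW [[ 0.4685 -0.1527  0.02  ]]
```

View pics/w9.png

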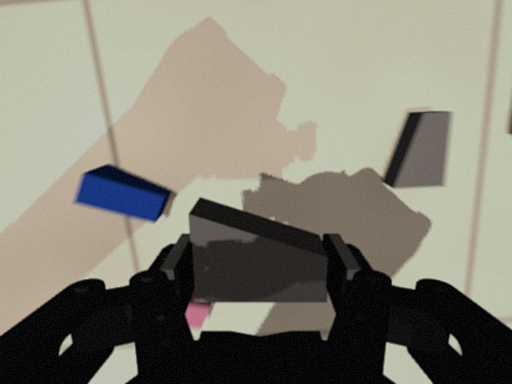

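Foot d is held; the wrist view shows it between the pads, width 0.69. I carry it over the tray, far enough that the wrist camera can measure the tray.

apply_moves([
  {"dx": 0.005, "dy": -0.04, "dz": 0.01, "turn": 3, "grip": 1},
  {"dx": 0.01, "dy": -0.08, "dz": 0.02, "turn": 6, "grip": 1},
  {"dx": 0.02, "dy": -0.12, "dz": 0.02, "turn": 9, "grip": 1},
  {"dx": 0.03, "dy": -0.16, "dz": 0.02, "turn": 12, "grip": 1},
  {"dx": 0.035, "dy": -0.2, "dz": 0.02, "turn": 15, "grip": 1},
  {"dx": 0.04, "dy": -0.24, "dz": 0.02, "turn": 17.3, "grip": 1},
  {"dx": 0.045, "dy": -0.28, "dz": 0.02, "turn": 17.3, "grip": 1},
  {"dx": 0.05, "dy": -0.32, "dz": 0.02, "turn": 17.3, "grip": 1},
  {"dx": 0.055, "dy": -0.36, "dz": 0.02, "turn": 17.3, "grip": 1},
  {"dx": 0.06, "dy": -0.4, "dz": 0.02, "turn": 17.3, "grip": 1},
  {"dx": 0.062, "dy": -0.435, "dz": 0.02, "turn": 17.3, "grip": 1},
  {"dx": 0.062, "dy": -0.435, "dz": 0.02, "turn": 17.3, "grip": 1},
])

```text
clock: 8.68
position: [0.5187, -0.236, 0.3351]
eef_rot: [[0.009, 0.977, 0.214], [0.003, 0.214, -0.977], [-1.0, 0.009, -0.001]]
ft_force: [-0.2, -0.7, -1.0]
width: 0.68
```

```bash
python3 look.py 10; python3 -c "
from h import *
im,d,c=load('w10');cv2.imwrite('pics/w10c.png',cv2.resize(cv2.convertScaleAbs(im[:,100:420,::-1],alpha=1.3),None,fx=1.56,fy=1.56,interpolation=cv2.INTER_CUBIC))"
```

```text
8.6833 [ 0.51871337 -0.23602052  0.33512618] [0.97688632 0.21355512 0.00934503] [-0.1963261  -0.70342882 -1.03712308] 0.679850509380483
```

View pics/w10.png

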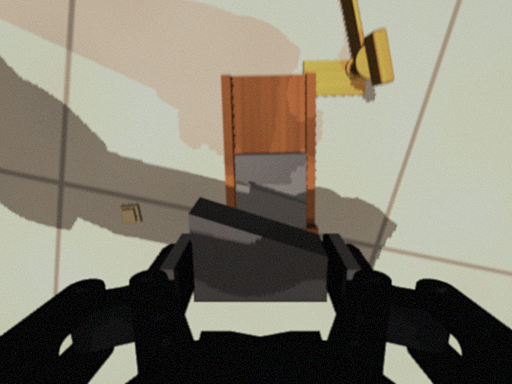

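```bash
python3 -c "
from h import *
im,d,c=load('w10');cv2.imwrite('pics/w10c.png',cv2.resize(cv2.convertScaleAbs(im[40:205,210:400,::-1],alpha=1.6),None,fx=3.6,fy=3.6,interpolation=cv2.INTER_CUBIC))"
```

```text
(no output)
```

View pics/w10c.png

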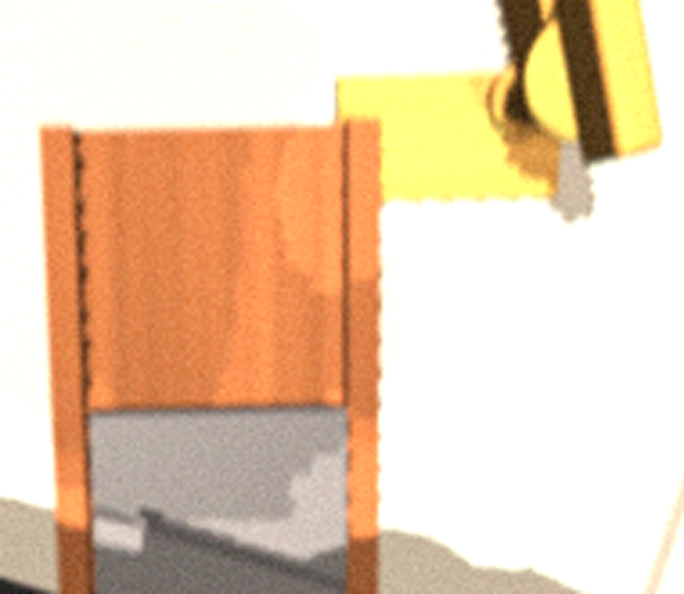

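```bash
python3 - <<'E'
from h import *
im,d,c=load('w10'); of=np.array([210,40])
f=lambda p,z: onz(c,of+np.array(p)/3.6,z)[0]
A=f((91,412),.0406);B=f((346,407),.0406)
M=[f(p,.0157) for p in [(41,127),(75,128),(344,121),(380,120)]]
for q in [A,B]+M: print(np.round(q,4))
v=B-A; print('yaw b',np.degrees(np.arctan2(v[1],v[0])),np.linalg.norm(v)); v=M[3]-M[0]; yaw=np.arctan2(v[1],v[0]); print('tray',np.degrees(yaw),np.linalg.norm(v))
# side walls
L=[f((41,127),.0157),f((60,500),.0157+.0872*.085)]; v=L[0]-L[1]; print('wall',np.degrees(np.arctan2(-v[0],v[1])))
yaw=np.radians(13.1); tx=np.array([-np.sin(yaw),np.cos(yaw)]); ty=-np.array([np.cos(yaw),np.sin(yaw)])
mm=(M[0]+M[3])[:2]/2; print('mouth mid',mm,'tray centre',mm-tx*.067)
cen=mm-tx*.067
for n,q in [('A',A),('B',B)]: print(n,(q[:2]-cen)@tx,(q[:2]-cen)@ty)
kn=f((609,80),.072); print('knob',kn,(kn[:2]-cen)@tx,(kn[:2]-cen)@ty)
E
```

```text
[ 0.4965 -0.2114  0.0406]
[ 0.5542 -0.1977  0.0406]
[ 0.4707 -0.1508  0.0157]
[ 0.4787 -0.1492  0.0157]
[ 0.5412 -0.1339  0.0157]
[ 0.5496 -0.1318  0.0157]
yaw b 13.380332008220778 0.05931130576391101
tray 13.51870642757309 0.08109028535473155
wall 14.124531229674734
mouth mid [ 0.51014293 -0.14127781] tray centre [ 0.52532857 -0.2065342 ]
A 0.0017582114054716129 0.029140991459786013
B 0.002048403654514791 -0.030169604388500148
knob [ 0.58215631 -0.12289564  0.072     ] 0.06858186706350183 -0.07430564642468138
```

Tray centre is about (0.525, −0.2065), yaw 13.4°. Foot b's mouth face is about 2 mm beyond the centre. I lower foot d in next to it.

apply_moves([
  {"dx": 0.002, "dy": 0.035, "dz": 0, "turn": 1, "grip": 1},
  {"dx": 0.002, "dy": 0.051, "dz": -0.02, "turn": 1, "grip": 1},
  {"dx": 0.002, "dy": 0.051, "dz": -0.05, "turn": 1, "grip": 1},
  {"dx": 0.002, "dy": 0.051, "dz": -0.08, "turn": 1, "grip": 1},
  {"dx": 0.002, "dy": 0.051, "dz": -0.105, "turn": 1, "grip": 1},
  {"dx": 0.002, "dy": 0.051, "dz": -0.12, "turn": 1, "grip": 1},
  {"dx": 0.002, "dy": 0.051, "dz": -0.13, "turn": 1, "grip": 1},
  {"dx": 0.002, "dy": 0.051, "dz": -0.13, "turn": 1, "grip": 1},
])

```text
clock: 9.45
position: [0.5204, -0.1761, 0.2035]
eef_rot: [[0.005, 0.97, 0.241], [0.01, 0.241, -0.97], [-1.0, 0.007, -0.008]]
ft_force: [-0.7, -0.3, -1.4]
width: 0.681
```

```bash
cat >look2.py <<'E'
import sys
from h import *
n=sys.argv[1]
o=get_obs(); print(o['clock'],o['position'],o['eef_rot'][:,1],o['ft_force'],o['width'])
snap('wrist','w'+n);im,d,c=snap('scene','s'+n)
a=cv2.resize(im[155:255,145:285,::-1],None,fx=5,fy=5,interpolation=cv2.INTER_CUBIC);cv2.imwrite('pics/s%sc.png'%n,cv2.convertScaleAbs(a,alpha=1.5))
E
python3 look2.py 11
```

```text
9.45 [ 0.52041342 -0.17608909  0.20351887] [0.97045073 0.2412001  0.00692042] [-0.73894616 -0.30496728 -1.40826741] 0.6810609012110757
```

View pics/w11.png

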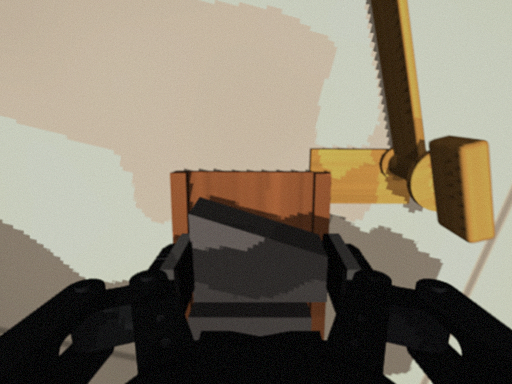

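View pics/s11c.png

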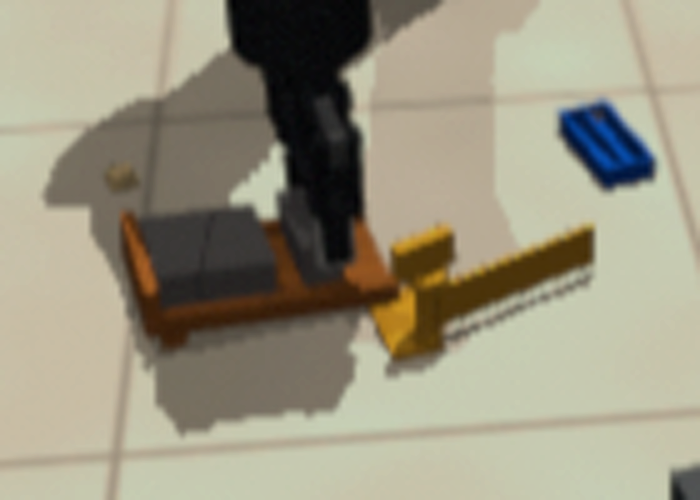

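apply_moves([
  {"dx": 0.001, "dy": -0.009, "dz": 0, "turn": -0.5, "grip": 1},
  {"dx": 0.001, "dy": -0.009, "dz": 0, "turn": -0.5, "grip": 1},
  {"dx": 0.001, "dy": -0.009, "dz": 0, "turn": -0.5, "grip": 1},
])

```text
clock: 9.8
position: [0.523, -0.1868, 0.2069]
eef_rot: [[0.011, 0.973, 0.23], [0.007, 0.23, -0.973], [-1.0, 0.013, -0.004]]
ft_force: [-0.0, 0.2, -0.7]
width: 0.682
```

```bash
python3 look2.py 12
```

```text
9.8 [ 0.52298287 -0.18678729  0.20693656] [0.97307923 0.23012621 0.01259955] [-0.04785759  0.24556766 -0.68784496] 0.6823719263515733
```

View pics/w12.png

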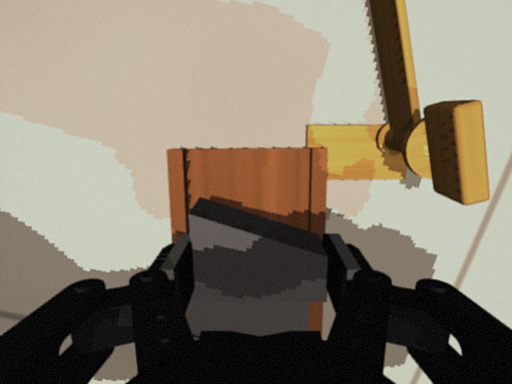

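View pics/s12c.png

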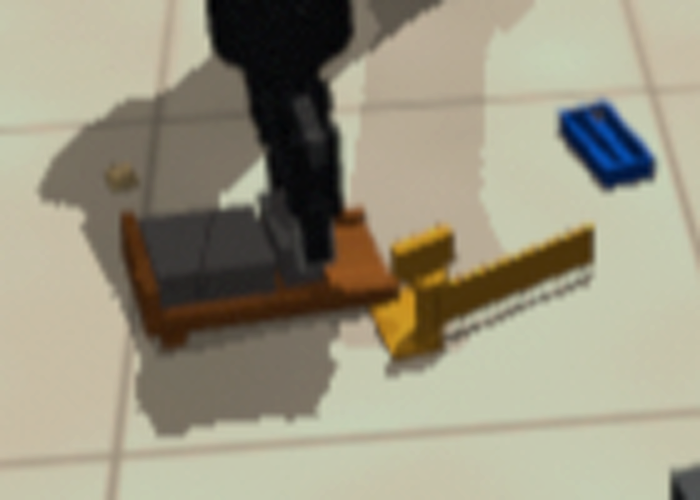

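```bash
python3 - <<'E'
from h import *
im,d,c=load('w12')
A=np.array([.4965,-.2114]);B=np.array([.5542,-.1977]);t=(B-A)/np.linalg.norm(B-A);n=np.array([-t[1],t[0]])
for p in [(190,303),(325,300)]:
    q=onz(c,p,.052)[0][:2]; print(q,(q-A)@n,(q-A)@t)
cv2.imwrite('pics/w12c.png',cv2.resize(cv2.convertScaleAbs(im[180:350,150:360,::-1],alpha=3),None,fx=3.6,fy=3.4))
E
```

```text
[ 0.49972099 -0.21026614] 0.00035910264911508273 0.0033958000531627815
[ 0.55844806 -0.19536402] 0.0012914338510922768 0.06397692654690659
```

View pics/w12c.png

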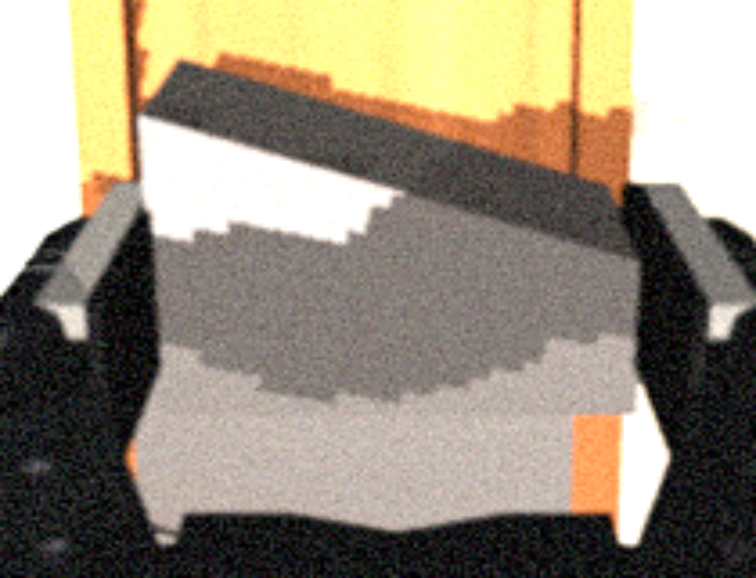

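The gap to foot b is about 1 mm, and the foot sits 3.4 mm too far towards +X. I correct both while lowering.

apply_moves([
  {"dx": -0.0035, "dy": 0.0015, "dz": 0, "turn": 0, "grip": 1},
  {"dx": -0.0035, "dy": 0.0015, "dz": -0.005, "turn": 0, "grip": 1},
  {"dx": -0.0035, "dy": 0.0015, "dz": -0.009, "turn": 0, "grip": 1},
  {"dx": -0.0035, "dy": 0.0015, "dz": -0.0115, "turn": 0, "grip": 1},
  {"dx": -0.0035, "dy": 0.0015, "dz": -0.0115, "turn": 0, "grip": 1},
  {"dx": -0.0035, "dy": 0.0015, "dz": -0.0115, "turn": 0, "grip": 1},
])

```text
clock: 10.4
position: [0.519, -0.1844, 0.1951]
eef_rot: [[0.009, 0.973, 0.231], [0.007, 0.231, -0.973], [-1.0, 0.01, -0.005]]
ft_force: [-2.2, 0.1, 4.7]
width: 0.685
```

```bash
python3 look2.py 13;python3 - <<'E'
from h import *
im,d,c=load('w13')
cv2.imwrite('pics/w13c.png',cv2.resize(cv2.convertScaleAbs(im[180:350,150:360,::-1],alpha=3),None,fx=3.6,fy=3.4))
E
```

```text
10.4 [ 0.51904557 -0.18443506  0.19505573] [0.97286412 0.23114359 0.01039425] [-2.16700986  0.12683257  4.70559746] 0.685333505787151
```

View pics/w13c.png

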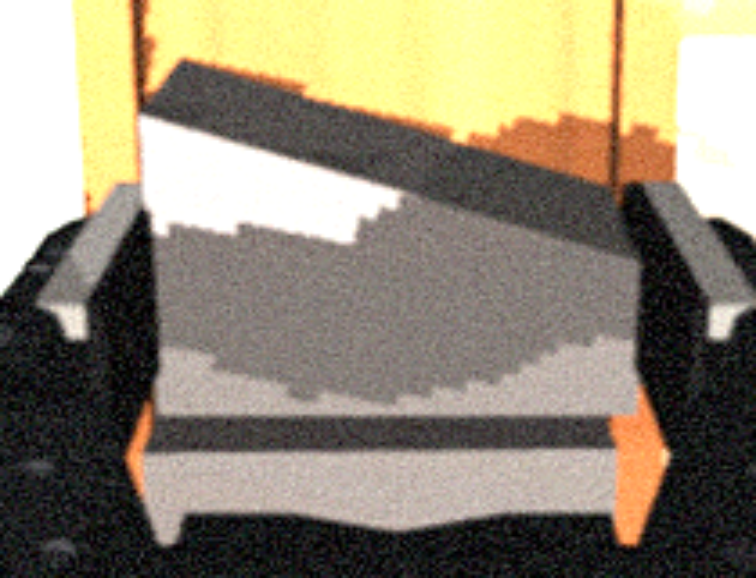

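View pics/s13c.png

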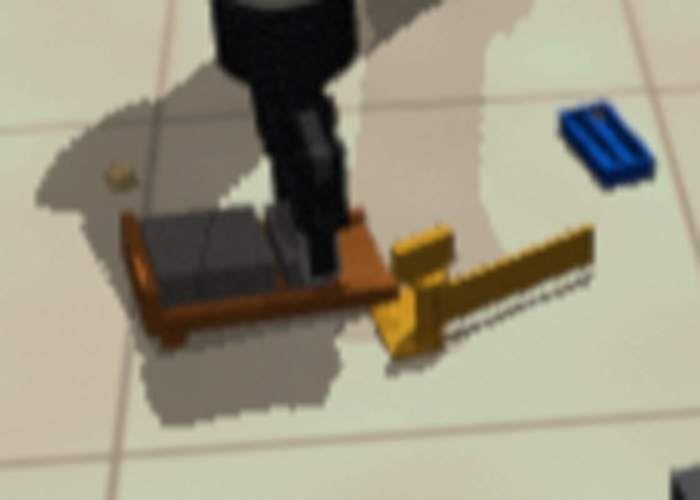

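Contact is made with a gap of about 6 mm, and the foot is about 2.7 mm off to +X. I slide it snug.

apply_moves([
  {"dx": -0.0015, "dy": -0.002, "dz": 0.001, "turn": 0, "grip": 1},
  {"dx": -0.0015, "dy": -0.004, "dz": 0.001, "turn": 0, "grip": 1},
  {"dx": -0.0015, "dy": -0.0045, "dz": 0.001, "turn": 0, "grip": 1},
  {"dx": -0.0015, "dy": -0.0045, "dz": 0.001, "turn": 0, "grip": 1},
])

```text
clock: 10.83
position: [0.5174, -0.1894, 0.1958]
eef_rot: [[0.009, 0.973, 0.231], [0.007, 0.23, -0.973], [-1.0, 0.011, -0.005]]
ft_force: [0.3, 0.4, -0.5]
width: 0.683
```

```bash
python3 look2.py 14;python3 - <<'E'
from h import *
im,d,c=load('w14')
cv2.imwrite('pics/w14c.png',cv2.resize(cv2.convertScaleAbs(im[180:350,150:360,::-1],alpha=3),None,fx=3.6,fy=3.4))
E
```

```text
10.8333 [ 0.517448   -0.18937969  0.19579817] [0.97301862 0.23048055 0.01065248] [ 0.32713544  0.43921183 -0.48371913] 0.6833176668916373
```

View pics/w14c.png

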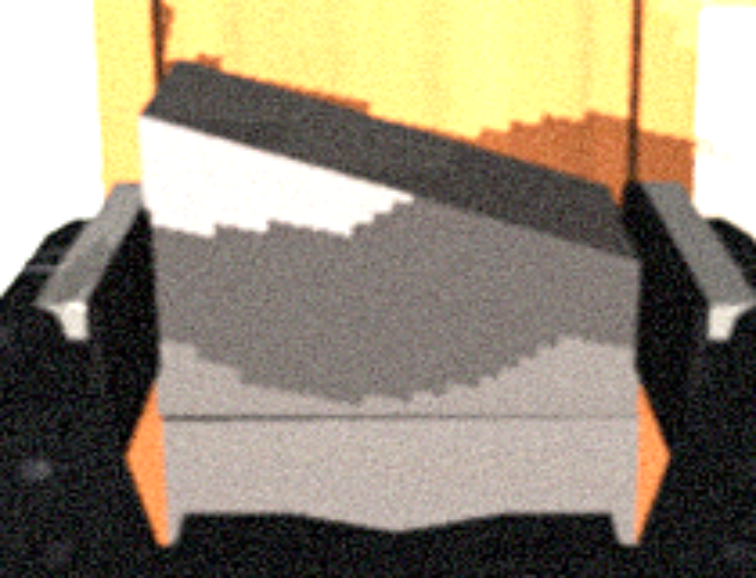

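Aligned: widths match and the edges meet at row ~415 of the crop. I release and rise.

apply_moves([
  {"dx": 0, "dy": 0, "dz": 0, "turn": 0, "grip": -1},
  {"dx": 0, "dy": 0, "dz": 0, "turn": 0, "grip": -1},
  {"dx": 0, "dy": 0, "dz": 0, "turn": 0, "grip": -1},
  {"dx": 0, "dy": 0, "dz": 0, "turn": 0, "grip": -1},
  {"dx": 0, "dy": 0, "dz": 0.02, "turn": 0, "grip": -1},
  {"dx": 0, "dy": 0, "dz": 0.055, "turn": 0, "grip": -1},
  {"dx": 0, "dy": -0.02, "dz": 0.09, "turn": 0, "grip": -1},
  {"dx": 0, "dy": -0.03, "dz": 0.12, "turn": 0, "grip": -1},
  {"dx": 0, "dy": -0.03, "dz": 0.12, "turn": 0, "grip": -1},
])

```text
clock: 11.68
position: [0.5194, -0.2218, 0.322]
eef_rot: [[0.02, 0.974, 0.227], [0.002, 0.227, -0.974], [-1.0, 0.02, 0.003]]
ft_force: [1.3, -0.7, 0.1]
width: 1.0
```

```bash
python3 look2.py 15;python3 - <<'E'
from h import *
im,d,c=load('w15'); P=grid(c,d)
cv2.imwrite('pics/w15c.png',cv2.resize(cv2.convertScaleAbs(im[40:300,170:370,::-1],alpha=1.8),None,fx=2.3,fy=2.3))
E
```

```text
11.6833 [ 0.51941438 -0.2217919   0.32201027] [0.97364416 0.22721232 0.01978938] [ 1.28280834 -0.65877031  0.11085937] 1.0001445927877308
```

View pics/w15.png

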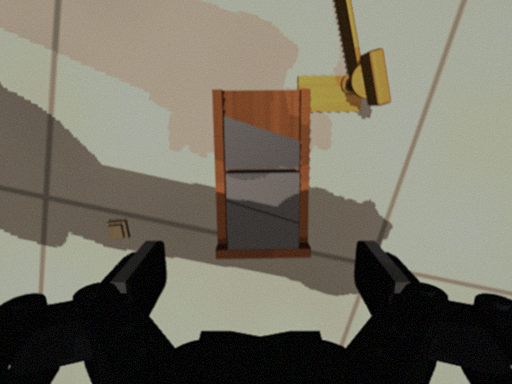

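View pics/w15c.png

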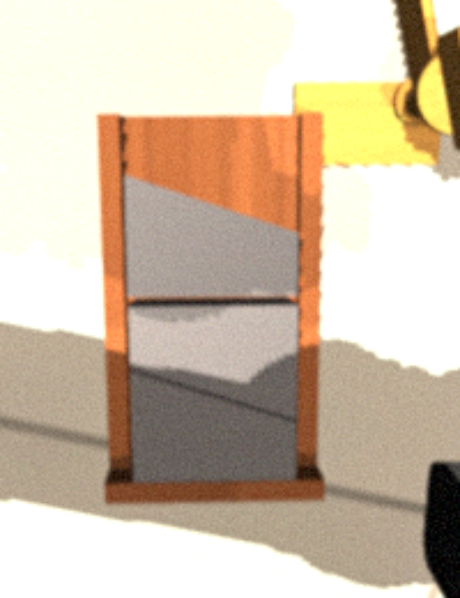

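Foot d lies flat beside foot b, with a gap of about 3 mm. Next is foot c: centre about (0.5955, 0.229), thin end to +Y.

apply_moves([
  {"dx": 0.005, "dy": 0.038, "dz": 0, "turn": -7, "grip": -1},
  {"dx": 0.01, "dy": 0.076, "dz": 0, "turn": -14, "grip": -1},
  {"dx": 0.015, "dy": 0.114, "dz": 0, "turn": -21, "grip": -1},
  {"dx": 0.02, "dy": 0.152, "dz": 0, "turn": -28, "grip": -1},
  {"dx": 0.025, "dy": 0.19, "dz": 0, "turn": -35, "grip": -1},
  {"dx": 0.03, "dy": 0.228, "dz": 0, "turn": -42, "grip": -1},
  {"dx": 0.035, "dy": 0.266, "dz": 0, "turn": -49, "grip": -1},
  {"dx": 0.04, "dy": 0.304, "dz": 0, "turn": -56, "grip": -1},
  {"dx": 0.04, "dy": 0.342, "dz": 0, "turn": -63, "grip": -1},
  {"dx": 0.04, "dy": 0.38, "dz": 0, "turn": -70, "grip": -1},
  {"dx": 0.04, "dy": 0.418, "dz": 0, "turn": -77, "grip": -1},
  {"dx": 0.04, "dy": 0.45, "dz": 0, "turn": -84, "grip": -1},
])

```text
clock: 12.78
position: [0.5559, 0.2339, 0.3151]
eef_rot: [[0.004, 0.328, -0.945], [-0.011, -0.945, -0.328], [-1.0, 0.012, -0.0]]
ft_force: [-0.5, 0.9, -0.4]
width: 1.002
```

apply_moves([
  {"dx": 0, "dy": 0, "dz": 0, "turn": -7, "grip": -1},
  {"dx": 0, "dy": 0, "dz": 0, "turn": -14, "grip": -1},
  {"dx": 0, "dy": 0, "dz": 0, "turn": -19, "grip": -1},
  {"dx": 0, "dy": 0, "dz": 0, "turn": -19, "grip": -1},
])

```text
clock: 13.12
position: [0.5548, 0.2348, 0.3131]
eef_rot: [[-0.003, 0.003, -1.0], [-0.014, -1.0, -0.003], [-1.0, 0.014, 0.003]]
ft_force: [0.7, -0.0, -0.1]
width: 1.003
```

```bash
python3 look.py 16;python3 - <<'E'
from h import *
print(get_obs()['joint_pos'])
im,d,c=load('w16'); P=grid(c,d)
m=((P[:,:,2]>.017)&(d>0)&(im.max(2)<130)).astype(np.uint8); m[235:]=0; m[:,:140]=0;m[:,380:]=0
for cn in cv2.findContours(m,0,1)[0]:
  if cv2.contourArea(cn)<400: continue
  ap=cv2.approxPolyDP(cn,4,True).reshape(-1,2)
  print('--')
  for p in ap: print(p,np.round(P[p[1],p[0]],4),np.round(onz(c,p,.026),4))
E
```

```text
13.1167 [0.55476692 0.23477641 0.31307824] [ 0.00283082 -0.99989951  0.01389078] [ 0.6506599  -0.01849448 -0.12162476] 1.0025528191375457
[-0.2770966   0.45914581 -0.25898969  1.7906755   0.15632365  0.91955505
 -2.17190206]
--
[224 119] [0.6123 0.2602 0.025 ] [[0.6124 0.2601 0.026 ]]
[224 147] [0.5903 0.2607 0.0259] [[0.5903 0.2607 0.026 ]]
[295 172] [0.5696 0.2025 0.025 ] [[0.5698 0.2026 0.026 ]]
[298 121] [0.611  0.2015 0.026 ] [[0.611  0.2015 0.026 ]]
```

View pics/w16.png

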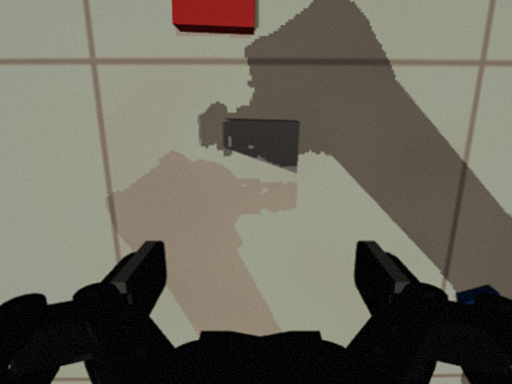

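apply_moves([
  {"dx": 0.03, "dy": -0.002, "dz": 0, "turn": -1.5, "grip": -1},
  {"dx": 0.046, "dy": -0.002, "dz": -0.02, "turn": -1.5, "grip": -1},
  {"dx": 0.046, "dy": -0.002, "dz": -0.055, "turn": -1.5, "grip": -1},
  {"dx": 0.046, "dy": -0.002, "dz": -0.09, "turn": -1.5, "grip": -1},
  {"dx": 0.046, "dy": -0.002, "dz": -0.115, "turn": -1.5, "grip": -1},
  {"dx": 0.046, "dy": -0.002, "dz": -0.13, "turn": -1.5, "grip": -1},
  {"dx": 0.046, "dy": -0.002, "dz": -0.135, "turn": -1.5, "grip": -1},
  {"dx": 0.046, "dy": -0.002, "dz": -0.135, "turn": -1.5, "grip": -1},
])

```text
clock: 13.88
position: [0.6005, 0.2318, 0.1768]
eef_rot: [[-0.006, -0.02, -1.0], [-0.014, -1.0, 0.02], [-1.0, 0.014, 0.006]]
ft_force: [0.3, 1.3, -0.5]
width: 0.993
```

```bash
python3 look.py 17
```

```text
13.8833 [0.6005175  0.23180911 0.17681068] [-0.01966136 -0.99970338  0.01437299] [ 0.32921753  1.32801452 -0.47012623] 0.9928625547934404
```

View pics/w17.png

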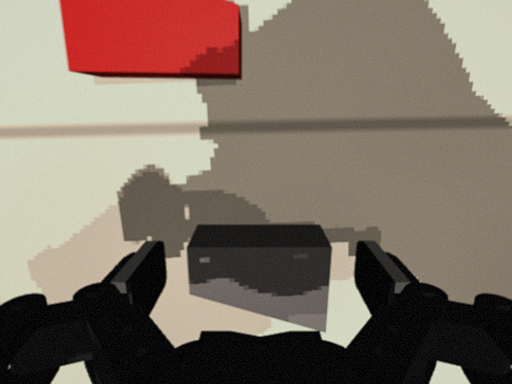

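apply_moves([
  {"dx": 0, "dy": 0, "dz": 0.001, "turn": 0, "grip": 1},
  {"dx": 0, "dy": 0, "dz": 0.001, "turn": 0, "grip": 1},
  {"dx": 0, "dy": 0, "dz": 0.001, "turn": 0, "grip": 1},
  {"dx": 0, "dy": 0, "dz": 0.001, "turn": 0, "grip": 1},
  {"dx": 0, "dy": 0, "dz": 0.001, "turn": 0, "grip": 1},
])

```text
clock: 14.4
position: [0.6025, 0.2328, 0.1828]
eef_rot: [[0.002, -0.02, -1.0], [-0.011, -1.0, 0.02], [-1.0, 0.011, -0.003]]
ft_force: [-0.2, -0.0, 6.0]
width: 0.682
```

apply_moves([
  {"dx": 0, "dy": 0, "dz": 0.035, "turn": 0, "grip": 1},
  {"dx": 0, "dy": 0, "dz": 0.07, "turn": 0, "grip": 1},
  {"dx": 0, "dy": 0, "dz": 0.11, "turn": 0, "grip": 1},
  {"dx": -0.005, "dy": -0.03, "dz": 0.14, "turn": 7, "grip": 1},
  {"dx": -0.01, "dy": -0.065, "dz": 0.15, "turn": 14, "grip": 1},
  {"dx": -0.015, "dy": -0.1, "dz": 0.15, "turn": 21, "grip": 1},
  {"dx": -0.02, "dy": -0.135, "dz": 0.15, "turn": 28, "grip": 1},
  {"dx": -0.03, "dy": -0.17, "dz": 0.15, "turn": 35, "grip": 1},
  {"dx": -0.04, "dy": -0.205, "dz": 0.15, "turn": 42, "grip": 1},
  {"dx": -0.05, "dy": -0.24, "dz": 0.15, "turn": 49, "grip": 1},
  {"dx": -0.06, "dy": -0.275, "dz": 0.15, "turn": 56, "grip": 1},
  {"dx": -0.07, "dy": -0.31, "dz": 0.15, "turn": 63, "grip": 1},
])

```text
clock: 15.4
position: [0.5316, -0.0785, 0.3334]
eef_rot: [[0.012, 0.884, -0.467], [-0.004, -0.467, -0.884], [-1.0, 0.012, -0.002]]
ft_force: [0.4, -0.3, -0.4]
width: 0.681
```

apply_moves([
  {"dx": -0.002, "dy": -0.03, "dz": 0, "turn": 7, "grip": 1},
  {"dx": -0.004, "dy": -0.06, "dz": 0, "turn": 14, "grip": 1},
  {"dx": -0.006, "dy": -0.09, "dz": 0, "turn": 21, "grip": 1},
  {"dx": -0.008, "dy": -0.11, "dz": 0, "turn": 28, "grip": 1},
  {"dx": -0.01, "dy": -0.12, "dz": 0, "turn": 35, "grip": 1},
  {"dx": -0.01, "dy": -0.12, "dz": 0, "turn": 41, "grip": 1},
  {"dx": -0.01, "dy": -0.12, "dz": 0, "turn": 41, "grip": 1},
])

```text
clock: 15.98
position: [0.5211, -0.1999, 0.3336]
eef_rot: [[0.011, 0.974, 0.227], [0.005, 0.227, -0.974], [-1.0, 0.012, -0.002]]
ft_force: [-0.1, 0.3, -0.2]
width: 0.684
```

```bash
python3 look2.py 18
```

```text
15.9833 [ 0.52105568 -0.19985772  0.33356724] [0.97383692 0.22692717 0.01207093] [-0.10216247  0.29611766 -0.2254408 ] 0.6837786223114587
```

View pics/w18.png

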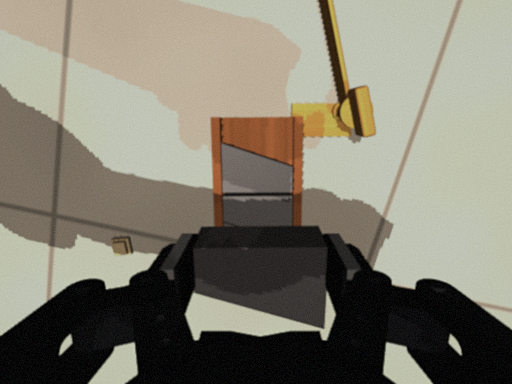

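```bash
python3 -c "
from h import *
im,d,c=load('w18');cv2.imwrite('pics/w18c.png',cv2.resize(cv2.convertScaleAbs(im[100:230,195:385,::-1],alpha=1.8),None,fx=4.2,fy=4.2,interpolation=cv2.INTER_CUBIC))"
```

```text
(no output)
```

View pics/w18c.png

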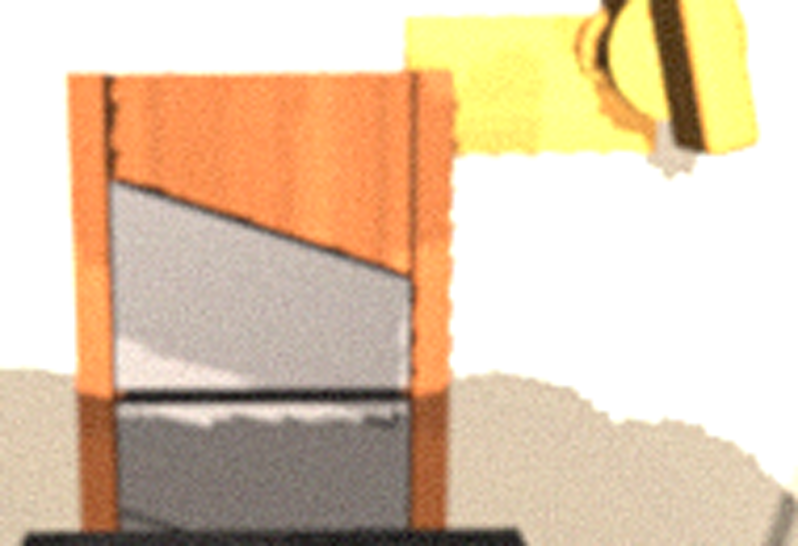

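```bash
python3 - <<'E'
from h import *
im,d,c=load('w18'); of=np.array([195,100])
f=lambda p,z: onz(c,of+np.array(p)/4.2,z)[0]
Q={'slThick':f((113,182),.0362),'slThin':f((410,275),.038),'sqL':f((116,390),.0399),'sqR':f((410,390),.0399)}
M=[f(p,.0157) for p in [(69,75),(105,75),(412,71),(453,70)]]
mm=(M[0]+M[3])[:2]/2; v=M[3]-M[0]; print('mouth',mm,np.degrees(np.arctan2(v[1],v[0])),np.linalg.norm(v))
yaw=np.radians(13.3); tx=np.array([-np.sin(yaw),np.cos(yaw)]); ty=-np.array([np.cos(yaw),np.sin(yaw)])
cen=mm-tx*.067; print('cen',cen)
for n,q in Q.items(): print(n,q,(q[:2]-cen)@tx,(q[:2]-cen)@ty)
# held foot: top at TCPz-.1828+.026 ; square edge corners px
o=get_obs();z=o['position'][2]-.1828+.026
for p in [(198,227),(322,227),(195,292),(325,327)]:
    q=onz(c,p,z)[0]; print(p,q,(q[:2]-o['position'][:2])@tx,(q[:2]-o['position'][:2])@ty)
for p in [(198,227),(322,227)]:
    q=onz(c,p,z-.0)[0]; 
E
```

```text
mouth [ 0.51055071 -0.14196199] 13.82149469106924 0.08089376482249719
cen [ 0.52596404 -0.20716497]
slThick [ 0.48632497 -0.16887133  0.0362    ] 0.04638552656241845 0.02976645860088364
slThin [ 0.54857441 -0.17344823  0.038     ] 0.02761091473616531 -0.0297604645807004
sqL [ 0.49554801 -0.20978695  0.0399    ] 0.004445547913869982 0.030203421314747556
sqR [ 0.5543274  -0.19630708  0.0399    ] 0.004041685523771851 -0.030100482288680654
(198, 227) [ 0.49458422 -0.18773258  0.17684194] 0.01651870183780284 0.02370915571753614
(322, 227) [ 0.54597276 -0.17603234  0.17684194] 0.01608320929918241 -0.02899272441485681
(195, 292) [ 0.49877935 -0.21876196  0.17684194] -0.01464351806242434 0.026764843846041393
(325, 327) [ 0.56122923 -0.22379794  0.17684194] -0.03391100765861331 -0.03285153761556374
```

Foot c is held with its thin end to −X and square side to the mouth, as needed. I bring it over its slot.

apply_moves([
  {"dx": -0.006, "dy": 0.025, "dz": 0, "turn": 0.5, "grip": 1},
  {"dx": -0.013, "dy": 0.054, "dz": -0.02, "turn": 0.5, "grip": 1},
  {"dx": -0.013, "dy": 0.054, "dz": -0.05, "turn": 0.5, "grip": 1},
  {"dx": -0.013, "dy": 0.054, "dz": -0.08, "turn": 0.5, "grip": 1},
  {"dx": -0.013, "dy": 0.054, "dz": -0.105, "turn": 0.5, "grip": 1},
  {"dx": -0.013, "dy": 0.054, "dz": -0.113, "turn": 0.5, "grip": 1},
  {"dx": -0.013, "dy": 0.054, "dz": -0.113, "turn": 0.5, "grip": 1},
  {"dx": -0.013, "dy": 0.054, "dz": -0.113, "turn": 0.5, "grip": 1},
])

```text
clock: 16.75
position: [0.509, -0.1439, 0.2214]
eef_rot: [[0.012, 0.972, 0.234], [0.005, 0.234, -0.972], [-1.0, 0.013, -0.002]]
ft_force: [-0.1, 0.8, -0.5]
width: 0.682
```

```bash
python3 look2.py 19;python3 - <<'E'
from h import *
im,d,c=load('w19')
cv2.imwrite('pics/w19c.png',cv2.resize(cv2.convertScaleAbs(im[160:350,150:370,::-1],alpha=3),None,fx=3.4,fy=3.1))
E
```

```text
16.75 [ 0.50904822 -0.14385598  0.22135012] [0.97220872 0.233745   0.01317132] [-0.11662178  0.76544266 -0.47561414] 0.6820154115583451
```

View pics/w19c.png

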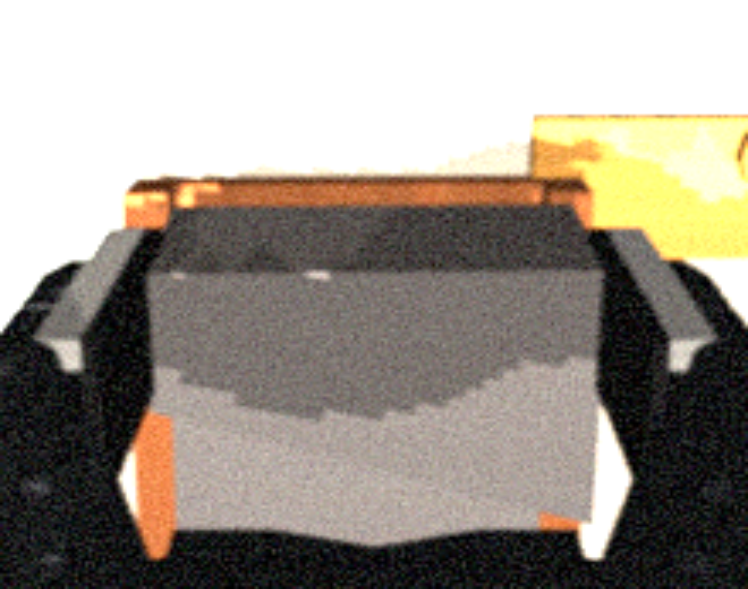

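View pics/s19c.png

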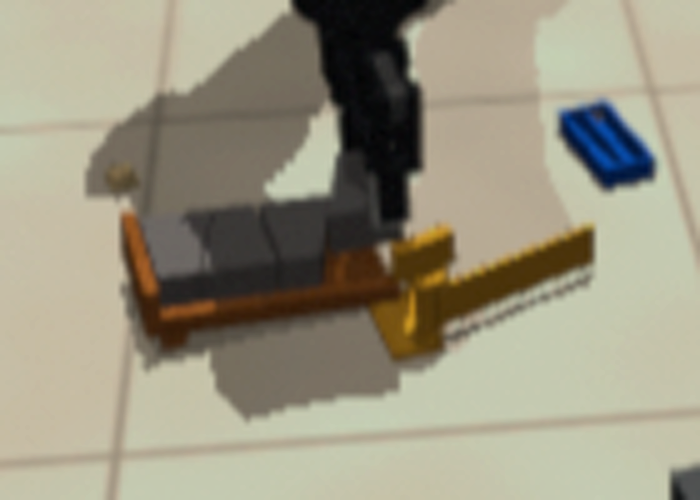

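apply_moves([
  {"dx": -0.0025, "dy": -0.001, "dz": -0.005, "turn": 0, "grip": 1},
  {"dx": -0.0025, "dy": -0.001, "dz": -0.014, "turn": 0, "grip": 1},
  {"dx": -0.0025, "dy": -0.001, "dz": -0.021, "turn": 0, "grip": 1},
  {"dx": -0.0025, "dy": -0.001, "dz": -0.025, "turn": 0, "grip": 1},
  {"dx": -0.0025, "dy": -0.001, "dz": -0.026, "turn": 0, "grip": 1},
  {"dx": -0.0025, "dy": -0.001, "dz": -0.026, "turn": 0, "grip": 1},
])

```text
clock: 17.35
position: [0.5067, -0.1451, 0.1957]
eef_rot: [[0.014, 0.972, 0.234], [0.005, 0.234, -0.972], [-1.0, 0.014, -0.001]]
ft_force: [-0.3, 0.1, -0.7]
width: 0.682
```

```bash
python3 look2.py 20;python3 - <<'E'
from h import *
im,d,c=load('w20')
cv2.imwrite('pics/w20c.png',cv2.resize(cv2.convertScaleAbs(im[160:350,150:370,::-1],alpha=3),None,fx=3.4,fy=3.1))
E
```

```text
17.35 [ 0.50671746 -0.145149    0.19568554] [0.97223901 0.23355729 0.01422316] [-0.27023287  0.09658638 -0.68884162] 0.6821632843499346
```

View pics/w20c.png

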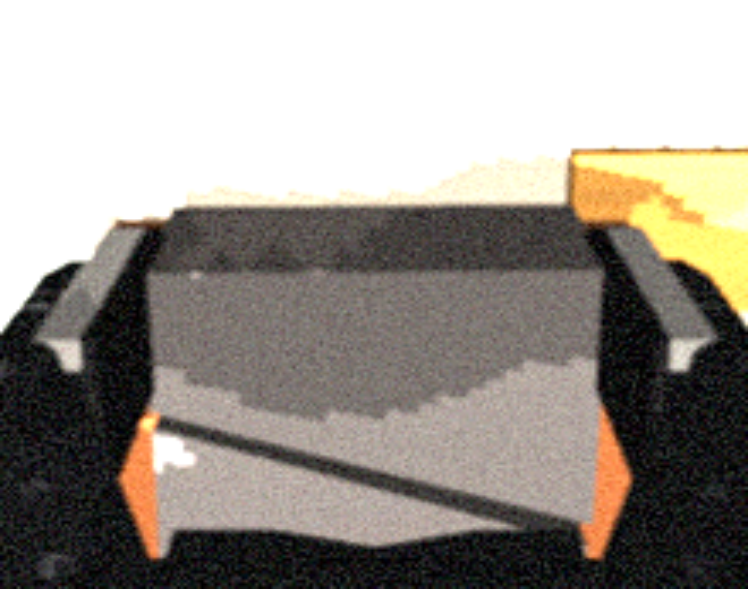

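View pics/s20c.png

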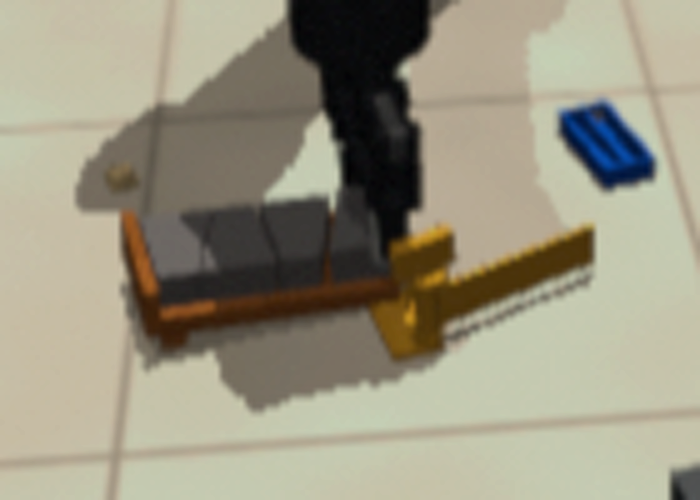

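There is a uniform gap of about 3 mm to foot d, and foot c is centred. I slide it towards the high end to close the gaps.

apply_moves([
  {"dx": 0.0005, "dy": -0.0025, "dz": 0, "turn": 0, "grip": 1},
  {"dx": 0.001, "dy": -0.0045, "dz": 0, "turn": 0, "grip": 1},
  {"dx": 0.0015, "dy": -0.006, "dz": 0, "turn": 0, "grip": 1},
  {"dx": 0.0015, "dy": -0.0065, "dz": 0, "turn": 0, "grip": 1},
  {"dx": 0.0015, "dy": -0.0065, "dz": 0, "turn": 0, "grip": 1},
])

```text
clock: 17.87
position: [0.5086, -0.1518, 0.1964]
eef_rot: [[0.015, 0.972, 0.233], [0.004, 0.233, -0.972], [-1.0, 0.016, -0.001]]
ft_force: [1.0, -0.1, 0.1]
width: 0.683
```

```bash
python3 look2.py 21;python3 - <<'E'
from h import *
im,d,c=load('w21')
cv2.imwrite('pics/w21c.png',cv2.resize(cv2.convertScaleAbs(im[160:350,150:370,::-1],alpha=3),None,fx=3.4,fy=3.1))
E
```

```text
17.8667 [ 0.50864448 -0.15178873  0.19641562] [0.97224783 0.23342013 0.01578591] [ 0.98068778 -0.07784684  0.09203412] 0.6832803866096406
```

View pics/w21c.png

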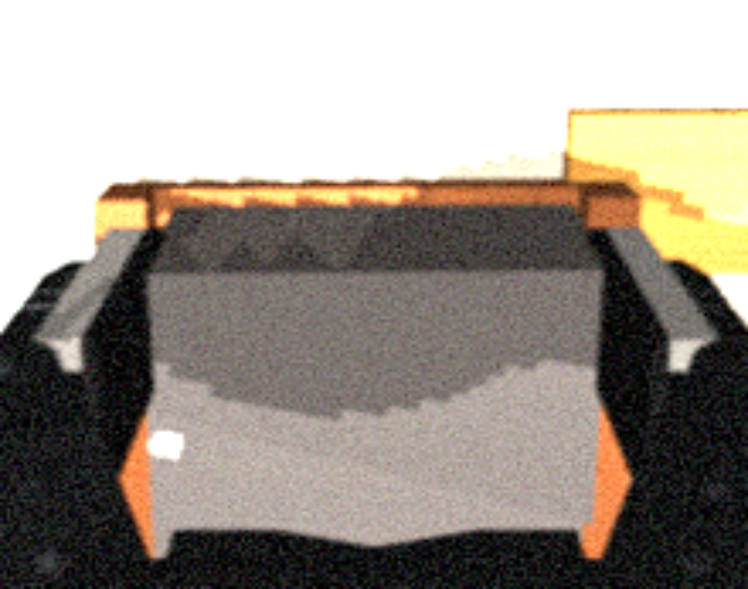

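View pics/s21c.png

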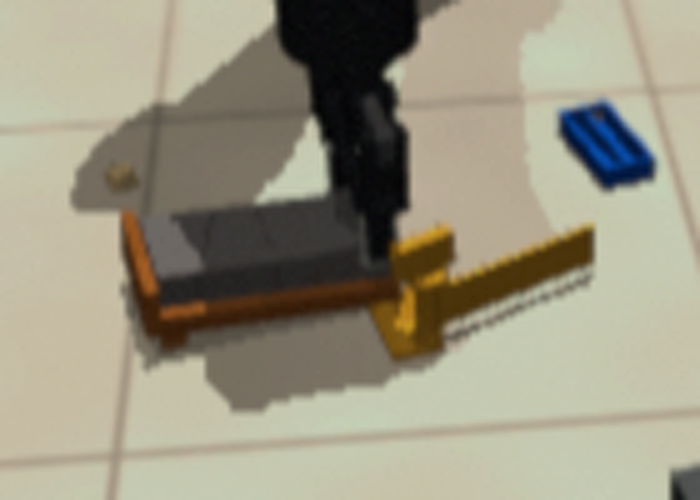

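Gaps closed. I release with a partial opening and rise.

apply_moves([
  {"dx": 0, "dy": 0, "dz": 0, "turn": 0, "grip": -0.8},
  {"dx": 0, "dy": 0, "dz": 0, "turn": 0, "grip": -0.8},
  {"dx": 0, "dy": 0, "dz": 0, "turn": 0, "grip": -0.8},
  {"dx": 0, "dy": 0, "dz": 0.01, "turn": 0, "grip": -0.8},
  {"dx": 0, "dy": 0, "dz": 0.04, "turn": 0, "grip": -0.8},
  {"dx": 0, "dy": 0, "dz": 0.075, "turn": 0, "grip": -0.8},
  {"dx": 0, "dy": -0.03, "dz": 0.11, "turn": 0, "grip": -0.8},
  {"dx": 0.01, "dy": -0.06, "dz": 0.13, "turn": 0, "grip": -0.8},
  {"dx": 0.01, "dy": -0.06, "dz": 0.13, "turn": 0, "grip": -0.8},
])

```text
clock: 18.72
position: [0.5207, -0.2185, 0.3325]
eef_rot: [[0.026, 0.974, 0.225], [-0.004, 0.225, -0.974], [-1.0, 0.025, 0.01]]
ft_force: [1.6, -1.6, -1.2]
width: 0.902
```

```bash
python3 look2.py 22;python3 - <<'E'
from h import *
im,d,c=load('w22'); P=grid(c,d)
cv2.imwrite('pics/w22c.png',cv2.resize(cv2.convertScaleAbs(im[40:290,180:430,::-1],alpha=1.8),None,fx=2.4,fy=2.4,interpolation=cv2.INTER_CUBIC))
E
```

```text
18.7167 [ 0.52066392 -0.21846603  0.33247435] [0.97393236 0.22548452 0.02474836] [ 1.59224562 -1.62070481 -1.18540712] 0.9016720076691247
```

View pics/w22c.png

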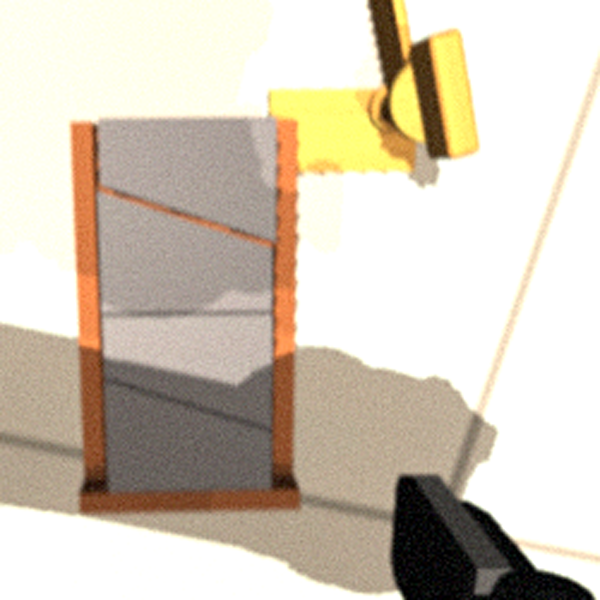

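View pics/s22c.png

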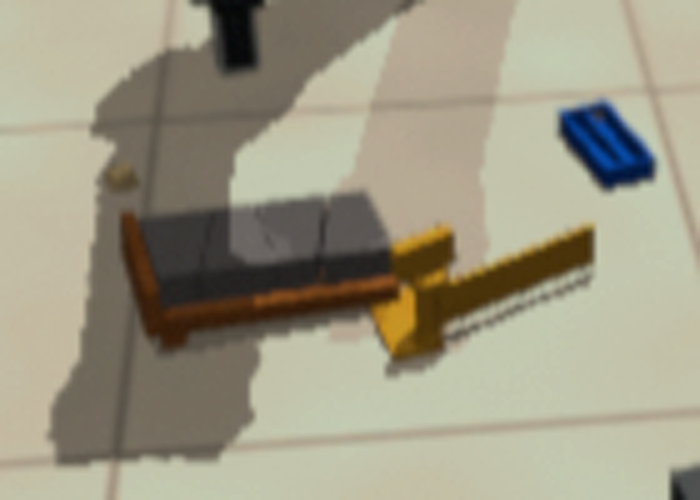

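```bash
python3 - <<'E'
from h import *
im,d,c=load('w22'); of=np.array([180,40])
f=lambda p,z: onz(c,of+np.array(p)/2.4,z)[0]
M=[f(p,.0157) for p in [(71,122),(296,120)]]; v=M[1]-M[0]; mm=(M[0]+M[1])[:2]/2
yaw=np.arctan2(v[1],v[0]);print('mouth',mm,np.degrees(yaw),np.linalg.norm(v)); yaw=np.radians(13.4)
tx=np.array([-np.sin(yaw),np.cos(yaw)]); ty=-np.array([np.cos(yaw),np.sin(yaw)]); cen=mm-.067*tx
for n,p,z in [('cSqL',(98,119),.0347),('cSqR',(277,119),.0347),('cslL',(100,186),.037),('cslR',(272,240),.039),('bSqL',(102,316),.0406),('aL',(107,490),.046),('aR',(270,488),.046)]:
    q=f(p,z); print(n,q,(q[:2]-cen)@tx,(q[:2]-cen)@ty)
P=grid(c,d)
# floor-frame heights above floor of foot tops
for p in [(120,140),(250,140),(180,170),(150,260),(250,280),(180,290),(180,340),(180,460)]:
    u=(of+np.array(p)/2.4).astype(int); q=np.median(P[u[1]-1:u[1]+2,u[0]-1:u[0]+2].reshape(-1,3),0); s=(q[:2]-cen)@tx; print(np.round(q,4),'h',q[2]-(.0145-(s-.0023)*.0875))
# knob top corners in crop
K=[(432,45),(463,32),(478,152),(447,158)]
K=np.array([f(k,.072) for k in K]); print(K, K.mean(0))
b=(K[0]+K[1]-K[2]-K[3])/2; print('bar dir',np.degrees(np.arctan2(b[1],b[0])),np.linalg.norm(b)); print('knob frame',(K.mean(0)[:2]-cen)@tx,(K.mean(0)[:2]-cen)@ty)
print('spindle from tray',cen+.0715*tx-.078*ty)
cv2.imwrite('pics/w22k.png',cv2.resize(cv2.convertScaleAbs(im[25:125,290:400,::-1],alpha=1.5),None,fx=6,fy=6,interpolation=cv2.INTER_CUBIC))
E
```

```text
mouth [ 0.50948582 -0.1414292 ] 13.576640986374326 0.08070234301388182
cSqL [ 0.48132825 -0.14812248  0.0347    ] 0.0670143971330965 0.02894215715740407
cSqR [ 0.53966133 -0.13455178  0.0347    ] 0.06669707672602146 -0.030947838222878124
cslL [ 0.48639844 -0.16921867  0.037     ] 0.04531752446764411 0.02889899187277606
cslR [ 0.54756131 -0.17361589  0.039     ] 0.02686565474111576 -0.029579728894025218
bSqL [ 0.49594887 -0.21224678  0.0406    ] 0.0012475265038170396 0.02958023987970302
aL [ 0.51054521 -0.27417514  0.046     ] -0.06237755712050994 0.02973304246021778
aR [ 0.56866742 -0.26063263  0.046     ] -0.06267343297092541 -0.029945292865142387
[ 0.4898 -0.1528  0.0351] h 0.02565498685779805
[ 0.5322 -0.143   0.0357] h 0.026245795390786624
[ 0.5115 -0.1574  0.0357] h 0.025414053780759137
[ 0.5077 -0.1896  0.0383] h 0.025367966178750652
[ 0.5431 -0.1881  0.0391] h 0.02560704156376583
[ 0.5204 -0.1969  0.0396] h 0.025816874790839724
[ 0.5243 -0.2141  0.0411] h 0.02574152788856688
[ 0.534  -0.2565  0.0444] h 0.02522896203654199
[[ 0.57299758 -0.10784111  0.072     ]
 [ 0.58055257 -0.10252452  0.072     ]
 [ 0.59528524 -0.13263979  0.072     ]
 [ 0.58684191 -0.13636235  0.072     ]] [ 0.58391933 -0.11984194  0.072     ]
bar dir 115.98269239538494 0.03261474155122948
knob frame 0.07074975840652234 -0.0774099256990655
spindle from tray [ 0.58431947 -0.11897538]
```

View pics/w22k.png

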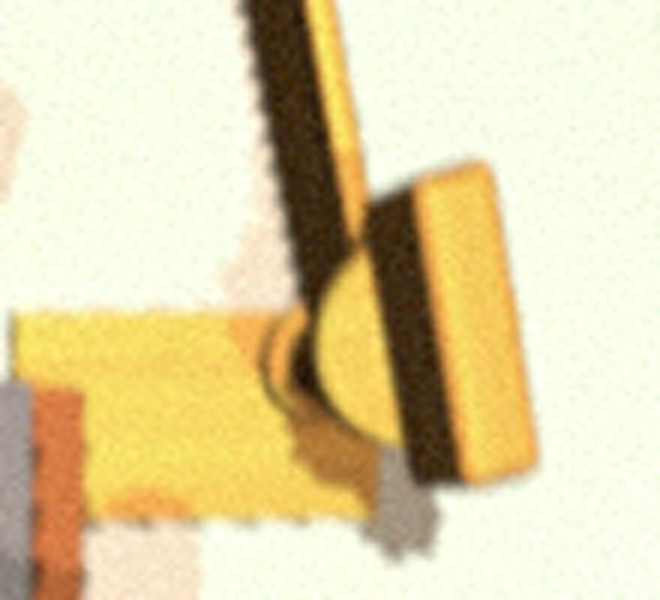

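All four tops are about 25.6 mm above the floor, and foot c's square side is inside the mouth. The knob centre is about (0.584, −0.1195) and its bar points at ~117°. I move over the knob.

apply_moves([
  {"dx": 0.02, "dy": 0.033, "dz": 0, "turn": 7, "grip": -0.3},
  {"dx": 0.04, "dy": 0.066, "dz": 0, "turn": 14, "grip": -0.3},
  {"dx": 0.061, "dy": 0.099, "dz": -0.01, "turn": 14, "grip": -0.3},
  {"dx": 0.061, "dy": 0.099, "dz": -0.03, "turn": 14, "grip": -0.3},
  {"dx": 0.061, "dy": 0.099, "dz": -0.05, "turn": 14, "grip": -0.3},
  {"dx": 0.061, "dy": 0.099, "dz": -0.06, "turn": 14, "grip": -0.3},
  {"dx": 0.061, "dy": 0.099, "dz": -0.06, "turn": 14, "grip": -0.3},
  {"dx": 0.061, "dy": 0.099, "dz": -0.06, "turn": 14, "grip": -0.3},
])

```text
clock: 19.48
position: [0.5792, -0.1141, 0.2675]
eef_rot: [[0.015, 0.888, 0.459], [0.007, 0.459, -0.888], [-1.0, 0.016, 0.0]]
ft_force: [-0.4, -0.1, 0.5]
width: 0.651
```

```bash
python3 look2.py 23; python3 -c "
from h import *
print(get_obs()['eef_rot'][:,0])
im,d,c=load('w23')
cv2.imwrite('pics/w23c.png',cv2.resize(cv2.convertScaleAbs(im[:,:,::-1],alpha=2),None,fx=1.5,fy=1.5))"
```

```text
19.4833 [ 0.57923415 -0.11412249  0.26753558] [0.88829442 0.45897981 0.0164487 ] [-0.36762472 -0.12017962  0.46539449] 0.6514433139487923
[ 0.01795706  0.00659064 -0.99981704]
```

View pics/w23c.png

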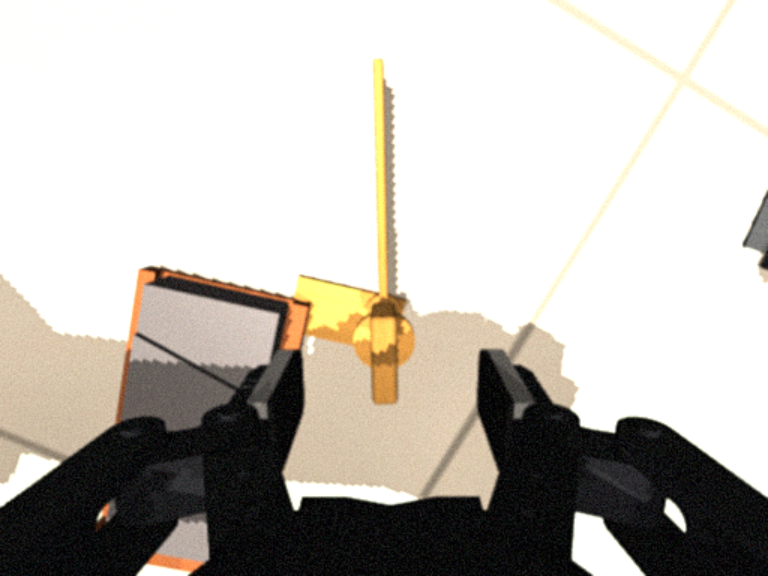

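View pics/s23c.png

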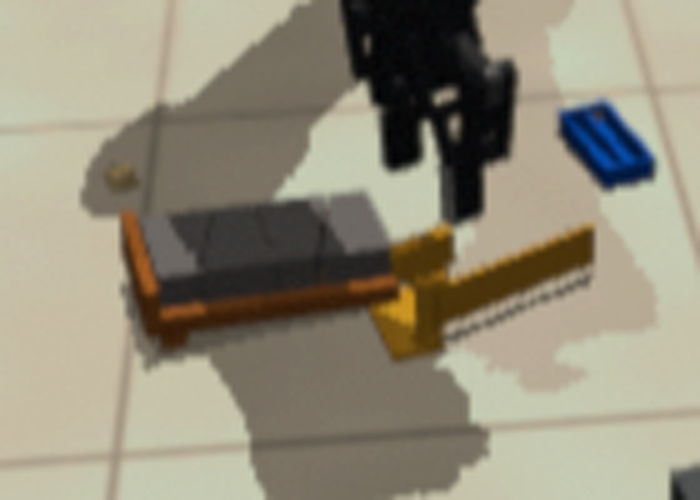

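```bash
python3 - <<'E'
from h import *
im,d,c=load('w23'); o=get_obs()
q=np.array([onz(c,np.array(p)/1.5,.072)[0] for p in [(371,317),(397,317),(372,403),(397,403)]]); print(q,q.mean(0))
R=o['eef_rot']; g=o['position']+R[:,0]*.16; k=q.mean(0)
print('grasp',g,'knob-grasp',k-g,'in tool y,z',(k-g)@R[:,1],(k-g)@R[:,2])
b=q[0]+q[1]-q[2]-q[3]; print(np.degrees(np.arctan2(b[1],b[0])),np.linalg.norm(b)/2, np.degrees(np.arctan2(R[1,1],R[0,1])))
E
```

```text
[[ 0.57212503 -0.10538382  0.072     ]
 [ 0.58059233 -0.1010715   0.072     ]
 [ 0.58813362 -0.136331    0.072     ]
 [ 0.59672581 -0.13199482  0.072     ]] [ 0.5843942  -0.11869529  0.072     ]
grasp [ 0.58274995 -0.11342054  0.10901676] knob-grasp [ 0.00164425 -0.00527475 -0.03701676] in tool y,z -0.0016590265421474399 0.005353804305403862
117.45212610237219 0.03486069225416621 27.283678940901595
```

apply_moves([
  {"dx": 0.0015, "dy": -0.005, "dz": -0.01, "turn": 0, "grip": -0.3},
  {"dx": 0.0015, "dy": -0.005, "dz": -0.025, "turn": 0, "grip": -0.3},
  {"dx": 0.0015, "dy": -0.005, "dz": -0.037, "turn": 0, "grip": -0.3},
  {"dx": 0.0015, "dy": -0.005, "dz": -0.042, "turn": 0, "grip": -0.3},
  {"dx": 0.0015, "dy": -0.005, "dz": -0.042, "turn": 0, "grip": -0.3},
  {"dx": 0.0015, "dy": -0.005, "dz": -0.042, "turn": 0, "grip": 1},
  {"dx": 0.0015, "dy": -0.005, "dz": -0.042, "turn": 0, "grip": 1},
  {"dx": 0.0015, "dy": -0.005, "dz": -0.042, "turn": 0, "grip": 1},
  {"dx": 0.0015, "dy": -0.005, "dz": -0.042, "turn": 0, "grip": 1},
  {"dx": 0.0015, "dy": -0.005, "dz": -0.042, "turn": 0, "grip": 1},
  {"dx": 0.0015, "dy": -0.005, "dz": -0.042, "turn": 0, "grip": 1},
])

```text
clock: 20.5
position: [0.5804, -0.12, 0.2277]
eef_rot: [[0.014, 0.889, 0.458], [0.004, 0.458, -0.889], [-1.0, 0.015, 0.003]]
ft_force: [-4.6, -0.8, 6.5]
width: 0.099
```

```bash
cat > gp.py <<'E'
from h import *
o=get_obs(); R=o['eef_rot']; print('x',R[:,0],'grasp',o['position']+R[:,0]*.16,'yaw',np.degrees(np.arctan2(R[1,1],R[0,1])))
E
python3 look2.py 24; python3 gp.py
```

```text
20.5 [ 0.58043582 -0.12003617  0.22769535] [0.88888833 0.45788315 0.01485097] [-4.607483   -0.81467694  6.46205746] 0.09863637718985047
x [ 0.01434267  0.00441362 -0.9998874 ] grasp [ 0.58270072 -0.1193296   0.06768356] yaw 27.25833345803343
```

View pics/s24c.png

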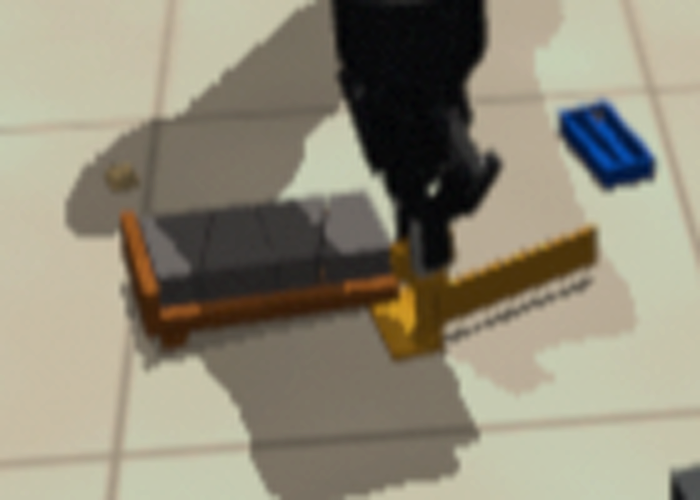

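The knob is gripped (width 0.10). I turn it, first half.

apply_moves([
  {"dx": 0, "dy": 0, "dz": 0, "turn": 5, "grip": 1},
  {"dx": 0, "dy": 0, "dz": 0, "turn": 10, "grip": 1},
  {"dx": 0, "dy": -0.0005, "dz": 0, "turn": 15, "grip": 1},
  {"dx": 0.0005, "dy": -0.0005, "dz": 0, "turn": 20, "grip": 1},
  {"dx": 0.0005, "dy": -0.001, "dz": 0, "turn": 25, "grip": 1},
  {"dx": 0.001, "dy": -0.001, "dz": 0, "turn": 30, "grip": 1},
  {"dx": 0.001, "dy": -0.001, "dz": 0, "turn": 36, "grip": 1},
  {"dx": 0.001, "dy": -0.001, "dz": 0, "turn": 36, "grip": 1},
])

```text
clock: 21.27
position: [0.5811, -0.1215, 0.2278]
eef_rot: [[0.008, 0.449, 0.894], [0.012, 0.894, -0.449], [-1.0, 0.014, 0.002]]
ft_force: [-1.2, 0.2, 1.3]
width: 0.101
```

```bash
python3 look2.py 25; python3 gp.py
```

```text
21.2667 [ 0.58114774 -0.1215405   0.22775893] [0.44868226 0.89358198 0.01398154] [-1.23028361  0.21756792  1.26868033] 0.101170451088513
x [ 0.00824517  0.01136045 -0.99990147] grasp [ 0.58244605 -0.11963308  0.06776443] yaw 63.09966328404409
```

View pics/s25c.png

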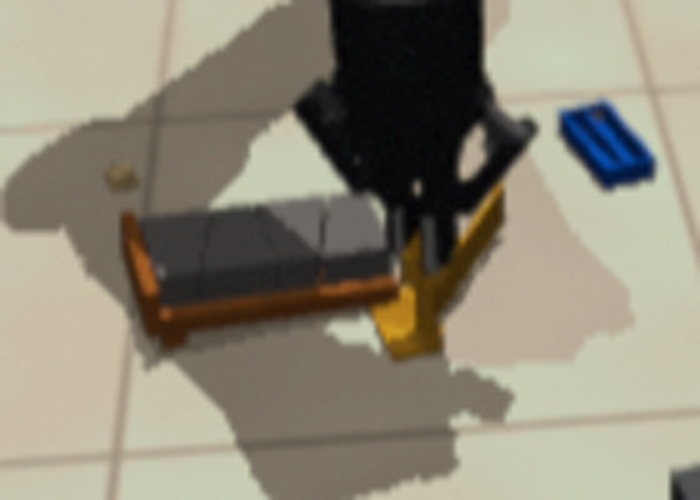

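View pics/w25.png

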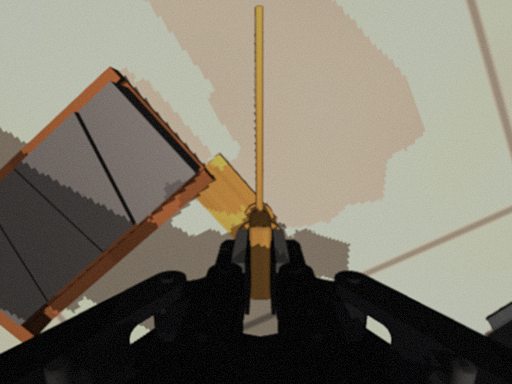

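The gate follows. Now the second half, to the stop at about 103.4° tool yaw.

apply_moves([
  {"dx": 0, "dy": 0, "dz": 0, "turn": 5, "grip": 1},
  {"dx": 0, "dy": 0, "dz": 0, "turn": 10, "grip": 1},
  {"dx": 0.0005, "dy": 0, "dz": 0, "turn": 15, "grip": 1},
  {"dx": 0.0005, "dy": 0, "dz": 0, "turn": 20, "grip": 1},
  {"dx": 0.001, "dy": 0, "dz": 0, "turn": 25, "grip": 1},
  {"dx": 0.001, "dy": 0, "dz": 0, "turn": 30, "grip": 1},
  {"dx": 0.001, "dy": 0, "dz": 0, "turn": 35, "grip": 1},
  {"dx": 0.001, "dy": 0, "dz": 0, "turn": 39, "grip": 1},
  {"dx": 0.001, "dy": 0, "dz": 0, "turn": 41, "grip": 1},
  {"dx": 0.001, "dy": 0, "dz": 0, "turn": 41, "grip": 1},
])

```text
clock: 22.2
position: [0.5824, -0.1222, 0.2278]
eef_rot: [[-0.0, -0.241, 0.971], [0.013, 0.971, 0.241], [-1.0, 0.013, 0.003]]
ft_force: [0.4, -2.1, -1.3]
width: 0.099
```

```bash
python3 look2.py 26; python3 gp.py; python3 -c "
from h import *
print(get_obs()['wrist_torque'])"
```

```text
22.2 [ 0.5824477  -0.12222118  0.22776923] [-0.24068052  0.97051807  0.01294486] [ 0.41638375 -2.11608346 -1.32794455] 0.09926166495485082
x [-2.30189122e-04  1.29527712e-02 -9.99916083e-01] grasp [ 0.5824024  -0.12006926  0.06777735] yaw 103.91937309411124
[-0.72810702 -0.30162163 -0.21296944]
```

View pics/w26.png

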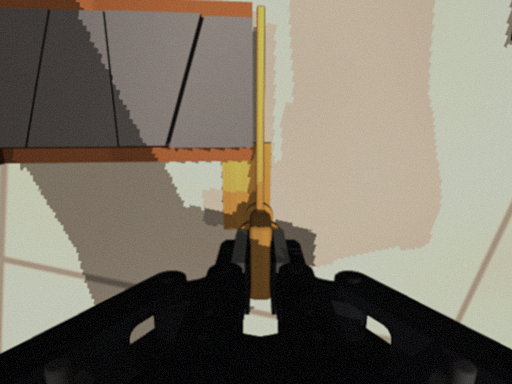

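View pics/s26c.png

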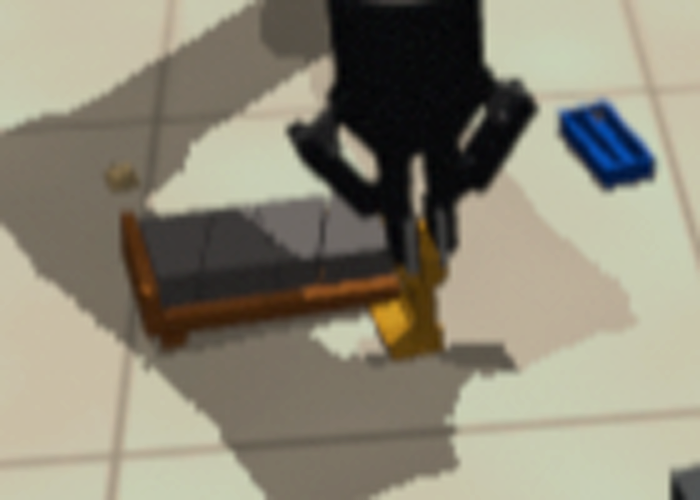

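The gate stands parallel to the mouth. I nudge slightly further to make sure it is at the stop, then release.

apply_moves([
  {"dx": 0, "dy": 0, "dz": 0, "turn": 1.5, "grip": 1},
  {"dx": 0, "dy": 0, "dz": 0, "turn": 3, "grip": 1},
  {"dx": 0, "dy": 0, "dz": 0, "turn": 3, "grip": 1},
])

```text
clock: 22.55
position: [0.5825, -0.1223, 0.2278]
eef_rot: [[-0.001, -0.289, 0.957], [0.014, 0.957, 0.289], [-1.0, 0.014, 0.003]]
ft_force: [0.8, -1.2, -1.6]
width: 0.096
```

```bash
python3 gp.py; python3 -c "
from h import *
print(get_obs()['wrist_torque'],get_obs()['ft_force'])"
```

```text
x [-9.86363735e-04  1.38223242e-02 -9.99903981e-01] grasp [ 0.58238996 -0.12009983  0.06781096] yaw 106.77265225020398
[-0.25155832 -0.15669773 -1.24264464] [ 0.779093   -1.22491817 -1.61455055]
```

The torque has risen to 1.2 N·m, so it is at its stop. I release and rise.

apply_moves([
  {"dx": 0, "dy": 0, "dz": 0, "turn": 0, "grip": -0.3},
  {"dx": 0, "dy": 0, "dz": 0, "turn": 0, "grip": -0.3},
  {"dx": 0, "dy": 0, "dz": 0, "turn": 0, "grip": -0.3},
  {"dx": 0, "dy": 0, "dz": 0.02, "turn": 0, "grip": -0.3},
  {"dx": 0, "dy": 0, "dz": 0.05, "turn": 0, "grip": -0.3},
  {"dx": 0, "dy": 0, "dz": 0.085, "turn": 0, "grip": -0.3},
  {"dx": -0.02, "dy": -0.02, "dz": 0.11, "turn": 0, "grip": -0.3},
  {"dx": -0.04, "dy": -0.04, "dz": 0.12, "turn": 0, "grip": -0.3},
  {"dx": -0.04, "dy": -0.04, "dz": 0.12, "turn": 0, "grip": -0.3},
])

```text
clock: 23.3
position: [0.5409, -0.1658, 0.35]
eef_rot: [[0.0, -0.284, 0.959], [0.008, 0.959, 0.284], [-1.0, 0.008, 0.003]]
ft_force: [-0.1, -0.5, -0.7]
width: 0.653
```

```bash
python3 look2.py 27; python3 - <<'E'
from h import *
im,d,c=load('w27')
cv2.imwrite('pics/w27c.png',cv2.resize(cv2.convertScaleAbs(im[:,:,::-1],alpha=1.8),None,fx=1.5,fy=1.5))
E
```

```text
23.3 [ 0.5409395  -0.1658126   0.34999947] [-0.28433536  0.9586908   0.00808359] [-0.09412274 -0.48349076 -0.6947332 ] 0.6530081198669551
```

View pics/w27c.png

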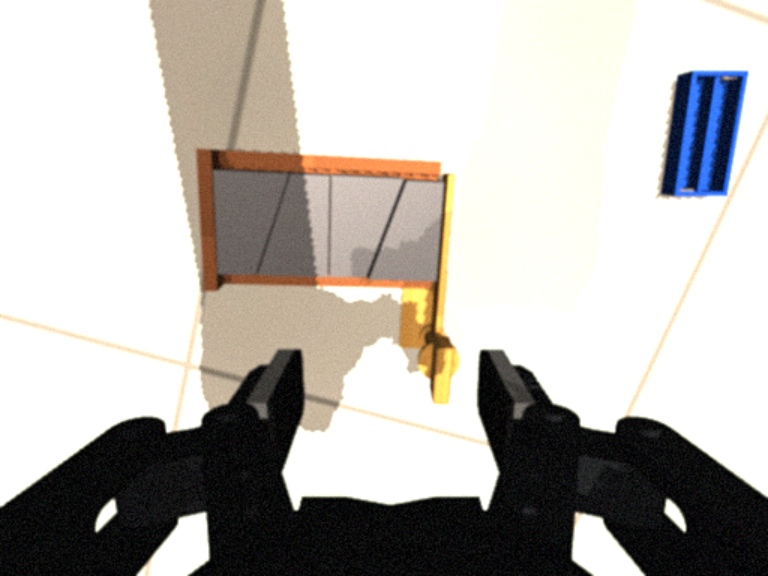

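View pics/s27.png

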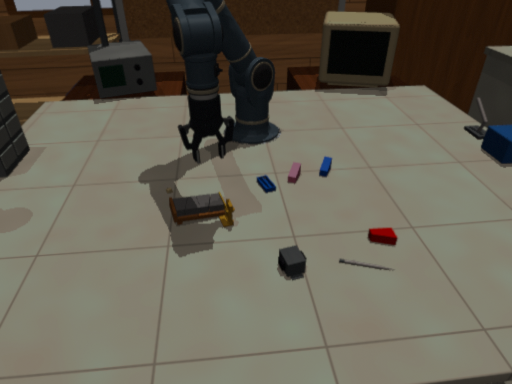

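The gate lies along the mouth from (448,176) to (441,333) in the enlarged view, and the bystanders look unmoved. One last angle check.

```bash
python3 - <<'E'
from h import *
im,d,c=load('w27'); f=lambda p,z: onz(c,np.array(p)/1.5,z)[0]
g=f((448.5,177),.036)-f((441,325),.036); k=f((442.5,349),.072)-f((442,402),.072)
an=lambda v:np.degrees(np.arctan2(v[1],v[0]))%360
print('gate dir',an(g),'knob bar',an(k)); 
w=f((197,150),.046-.002)-f((203,290),.044); print('end wall dir',an(w))
s=[('c',(443,181),(438,284),.0347),('b',(330,176),(330,274),.041)]
for n,p,q,z in s: print(n,an(f(p,z)-f(q,z)),f(p,z),f(q,z))
cm=(f((443,181),.0347)+f((438,284),.0347))/2
yaw=np.radians(13.4);tx=np.array([-np.sin(yaw),np.cos(yaw)]);ty=-np.array([np.cos(yaw),np.sin(yaw)]);cen=np.array([.5256,-.2068]);print('c square s,lat',(cm[:2]-cen)@tx,(cm[:2]-cen)@ty)
a,_,ca=load('s27'); b,_,_=load('scene0')
print(np.abs(a.astype(int)-b)[140:285,255:400].max(2).__gt__(60).sum())
E
```

```text
gate dir 195.40611727222247 knob bar 197.7316005354819
end wall dir 192.97973992354548
c 195.35730463477677 [ 0.48092413 -0.1481914   0.0347    ] [ 0.54112711 -0.13165699  0.0347    ]
b 194.62356584336356 [ 0.49655144 -0.21172412  0.041     ] [ 0.55219193 -0.19720642  0.041     ]
c square s,lat 0.06843274772491034 -0.00132072064073145
503
```

```bash
python3 -c "
from h import *
print(hand_in(), get_obs()['clock'])"
```

```text
the job is handed in; nothing more can be done
the job is handed in; nothing more can be done
```

I finished the packing and handed the job in at about 23.4 s of the 70 s allowed; the hand-in gives no verdict.

**What I did:**
- **Foot d:** I tipped it over its long edge towards its −z side. The first push slid over its top and moved it about 2 mm; the second laid it flat. I then put it in beside foot b, thin end to tray −y.
- **Foot c:** I placed it next to foot d, thin end to tray +y, and slid it towards the high end wall to close the gaps.
- **Gate:** I gripped the knob and turned it about 77°, until the wrist torque rose to 1.2 N·m at the stop. Then I released it and raised the arm clear.

**What the last checks showed:**
- **Feet:** before the gate was shut, all four tops measured 25 to 26 mm above the tray floor, so they were lying flat. They looked crosswise and centred within about 1 to 2 mm. A thin gap of a few millimetres was left between c and d. Foot c's mouth side was about at the mouth edge and inside the gate.
- **Gate:** its direction measured 195.4°, against 193 to 194.6° for the tray, so it is shut within measuring error. The knob bar read 197.7°, but that came from a short edge and is less reliable.
- **Bystanders:** they look unmoved in the last pictures. I compared them by eye only and did not measure their positions.
- **Arm:** nothing was touching the gripper at the end.

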